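# Move the work on one station at the impeller balancing stand

## Robot

A 6-joint arm with a two-finger parallel gripper is mounted at the origin on the work surface. World frame = base frame: x ahead of the robot, y to its left, z up, the work surface at z = 0. Lengths are in m, angles in rad, forces in N, time in s.
With the tool pointing down it reaches from about 0.375 to 0.9 m from the base axis. Payload 3.1 kg.
Tool frame: the origin (TCP) lies at the centre of the arm's flange, where the gripper is bolted on; the fingertips stand 182 mm ahead of it and the grasp point (between the pads) lies 164 mm ahead of it; z points along the fingers, x is the direction in which the jaws open and shut, and the axes are right-handed (so a half turn about z gives the same grasp; the last joint's range is limited). The gripper opens to 87 mm and grips with 3 to 60 N. Pads are 19 mm wide; open, the fingers measure 117 mm over their backs; the gripper's body (75 mm by 190 mm) begins 51 mm behind the grasp point.
Start: joints at [-1.365, 0.527, 1.433, -0, 1.181, -0.178], TCP at [0.235, -0.579, 0.405] pointing down, gripper open.
Joint ranges: [-3.08, 3.08], [-0.75, 2.2], [0.22, 2.44], [-1.43, 4.57], [0, 2.65], [-2.85, 2.85]. Speed limits (rad/s): [2.79, 2.79, 3.14, 3.14, 3.14, 3.14].

## Interface

Orientations are given as a unit quaternion [x, y, z, w].
In Python, from rig import status, eyes, robot gives the robot as it stands. The module is installed in compiled form; this text tells all that it offers.
- The arm moves only by the tool step_arm, never from a script. Its argument "steps" is a list of rows, each a list of 7 numbers: the closure, from -1 (fully open) to 1 (shut), so that 0 is half open, then the shift along the tool's x, y, z each as a share of 0.025 m, from -1 to 1, then the turn, a rotation vector about the tool's x, y, z each as a share of 8 degrees, from -1 to 1. In form: [[jaw, dx, dy, dz, rx, ry, rz], ...]. A call has exactly 10 rows; each row shifts and turns the commanded pose from where the row before left it, along the tool's axes as they then stand; what a row does not reach is not made up. A row lasts 1/10 s, in which the tool goes at most 50 mm and 8.59 degrees, less where a joint would pass 70% of its speed; a pose out of reach is approached as far as the arm can. A call with a number of a shift or a turn outside -1 to 1 is refused whole. A call with a gripper value outside its range is refused whole. The fingers move at their own pace and stop on an object; "squeeze" is the grip in N (left out, the last holds). Time passes only in rows, so rows that do not move let the fingers close, or fill a call up. It gives the time, the measured TCP pose, the force and the opening at its end, in the units of the state.
- status.get_obs(): the state, without advancing time (a new reading comes with each control period).
- eyes.camera(name): name is "scene" or "top" or "wrist"; returns (picture, depth): 400x640x3 uint8, red, green, blue; 400x640 float32, m along the optical axis (not along the pixel's ray), 0 where there is no reading.
- eyes.camera_info(name): a dict with "K" (3x3 intrinsics, pixels), "R" (3x3) and "t" (3): a world point X has camera coordinates R X + t. Camera axes: x right, y down, z forward; pixel columns grow to the right and rows downward; lengths in m; the calibration is good to about 2 mm. The wrist camera is an equidistant fisheye: a pixel r from the principal point sees the ray r / f radians off the axis. A picture is of the moment at which its call begins: read the wrist's pose just before it. camera_info takes no time and is no camera call; for the wrist camera it gives the pose at the moment of the call.
- robot.hand_in(): hands the job in, once; it reports no verdict.
The state is a dict: "time": time; "q": joint angles; "joint_velocities": joint speeds; "joint_torque": joint torques, N m; "position": TCP position; "tool_rot": TCP orientation; "ft_force": force on the tool from outside, world axes, zero at the start; "moment": the same for the moment, N m; "grip_width": finger opening in m.
Only numpy, scipy, OpenCV 4.12 (cv2) and the standard library are available. Lean on these libraries where they do the work, as an engineer would, in place of code of your own. Each camera call takes 0.05 s, during which the arm holds its last target.

## Task

The coupling half on the balancing stand is finished and the impeller on the scale has been weighed, so move the work on: the impeller goes on the balancing stand with its bore over the centring cone and sitting flat on the plate, the pulley from the tray goes in the middle of the scale's pan, and the coupling half goes into the tray. Each place takes only one part; the rubber mat is free for parking a part on the way. Set every part down gently, standing upright as it is now, without dropping it, and leave the ball bearing, the shaft collar and the scribe where they lie.

Things in the scene. Friction and masses are not known exactly. Their poses are not given: they have to be found in the camera images.
- coupling_mid (a point): Loose. Black cast-iron pump coupling half: round flange 90 mm across and 12 mm thick at the bottom with six small grey bolt holes, plain round hub 48 mm across standing on it up to 40 mm above the underside (28 mm of hub to grip), 30 mm bore through. About 0.7 kg. The point is at its centre, 20 mm above its underside; z is up along the bore. Starts on the balancing stand, over the cone.
- impeller_mid (a point): Loose. Yellow bronze closed pump impeller: round body 106 mm across, 24 mm thick, with curved vanes showing in its edge; on top of it the round inlet neck, 56 mm across outside, stands up to 42 mm above the underside (18 mm of neck to grip), open at the top, and inside it a lower hub with a 30 mm bore right through. About 0.62 kg. The point is at its centre, 21 mm above its underside; z is up along the bore. Starts on the scale's pan.
- pulley_mid (a point): Loose. Bright aluminium two-groove belt pulley: round body 84 mm across and 28 mm thick with two grooves round its edge and four small dark holes in its top, plain round hub 44 mm across standing on it up to 50 mm above the underside (22 mm of hub to grip), 30 mm bore through. About 0.4 kg. The point is at its centre, 25 mm above its underside; z is up along the bore. Starts in the tray.
- stand_plate (a point): Fixed. Vertical balancing stand: green round base 152 mm across on three levelling feet, and on top a level round steel plate 116 mm across, its top 75 mm above the bench. In the plate's middle stands a dark centring cone, 24 mm across for the first 4 mm, then narrowing to 8 mm at its top 20 mm above the plate. The plate does not tip or turn. The point is on the axis at the height of the plate's top; z is up.
- scale_pan (a point): Fixed. Grey bench scale 126 mm wide and 172 mm deep with a dark blank display at its front, and a flat square steel pan of 120 by 120 mm, its top 32 mm above the bench. The point is the middle of the pan's top; z is up, x points away from the display.
- tray_floor (a point): Fixed. Shallow square plain sheet-steel tray, 120 by 120 mm inside, rim 12 mm above the bench and 3 mm thick. The point is the middle of the inner floor, 3 mm above the bench; z is up.
- mat_top (a point): Fixed. Square black ribbed rubber mat, 130 by 130 mm, 6 mm thick, empty at the start: the free spot. The point is the middle of its top; z is up.
- bearing: Loose, to be left alone. Sealed steel ball bearing lying flat, 52 mm across, 15 mm high. Origin at the centre of its underside.
- collar: Loose, to be left alone. Knurled aluminium shaft collar lying flat, 40 mm across, 16 mm high, 20 mm bore. Origin at the centre of its underside.
- scribe: Loose, to be left alone. Brass scribe lying flat, 150 mm long and 8 mm thick, x along it to the steel point. Origin at its middle, on its underside.
There are look-alikes about, which are no part of the job. What is meant by the part that bears scale_pan is not brown or purple, and is the larger of those in its own colour.

How it is judged:
By the outcome, as a careful person would: the job done as asked, in the order asked, and still so for the second after the job is handed in, with the robot touching nothing.
It also fails if it takes over 112 s, if anything falls off the work surface, if the arm or the gripper's body presses on something with over 40 N, if the wrist force passes 120 N, or if a joint passes its speed limit or range.

## Working session

There is one attempt and no reset: what is moved stays moved. The work goes in short steps, Python scripts to look and compute and a tool call to move; the robot and the scene stay as the last step left them, time stands still between calls to the robot, and variables do not carry over. Pictures are saved under pics/ and viewed, and the job is handed in when it is done.

Besides the shell and the picture viewer there is one more tool, called as name(argument=value, ...), one argument or row to a line, values as JSON. step_arm: Moves the arm, as the interface text tells. Its arguments: {"type":"object","properties":{"steps":{"type":"array"},"squeeze":{"type":"number"}},"required":["steps"]}

```bash
mkdir -p pics; ls; python3 - <<'E'
from rig import status, eyes, robot
import cv2,numpy as np
print(status.get_obs())
for n in ["scene","top","wrist"]:
    i=eyes.camera_info(n); print(n,i)
    p,d=eyes.camera(n)
    np.savez(f"{n}0.npz",p=p,d=d,**i)
    cv2.imwrite(f"pics/{n}0.png",p[:,:,::-1])
E
```

```text
pics
{'time': 0.0, 'q': array([-1.36450397e+00,  5.28481331e-01,  1.43388542e+00,  2.75826870e-05,
        1.18136975e+00, -1.78511322e-01]), 'joint_velocities': array([-2.74131418e-03,  9.04776462e-04, -2.53756041e-04, -7.26568942e-04,
       -7.68514803e-05,  1.86532728e-03]), 'joint_torque': array([-4.20267752e-04, -4.40047002e+01, -1.76592278e+01,  6.33082073e-02,
        5.82564413e-02, -1.65262727e-04]), 'position': array([ 0.23456527, -0.57895492,  0.40376725]), 'tool_rot': array([ 8.29266503e-01, -5.58852321e-01, -7.59524391e-04, -7.56502025e-04]), 'ft_force': array([-0.08577171,  0.61496676, -0.0962988 ]), 'moment': array([-0.0147366 , -0.00707852,  0.00408715]), 'grip_width': 0.08684256513073604}
scene {'K': array([[495.49557102,   0.        , 318.26275478],
       [  0.        , 495.49557102, 202.64908697],
       [  0.        ,   0.        ,   1.        ]]), 'R': array([[-0.58487255,  0.81110576, -0.00561665],
       [ 0.6106648 ,  0.4357598 , -0.66121245],
       [-0.53386572, -0.3901549 , -0.75017768]]), 't': array([ 0.29035669, -0.26443746,  1.72548431])}
top {'K': array([[408.09970353,   0.        , 324.24247952],
       [  0.        , 408.09970353, 194.71054077],
       [  0.        ,   0.        ,   1.        ]]), 'R': array([[ 0.02576433, -0.99945068, -0.02084573],
       [-0.99695272, -0.02415286, -0.07417482],
       [ 0.07363059,  0.02269327, -0.99702736]]), 't': array([-0.00744116,  0.5256372 ,  1.1389596 ])}
wrist {'K': array([[309.70691629,   0.        , 320.00228454],
       [  0.        , 309.70691629, 199.31848114],
       [  0.        ,   0.        ,   1.        ]]), 'R': array([[ 0.37496708, -0.92703655, -0.00170721],
       [-0.88861053, -0.35994805,  0.28426876],
       [-0.26414204, -0.10507438, -0.95874311]]), 't': array([-0.62399174, -0.03527712,  0.3907697 ])}
```

View pics/scene0.png

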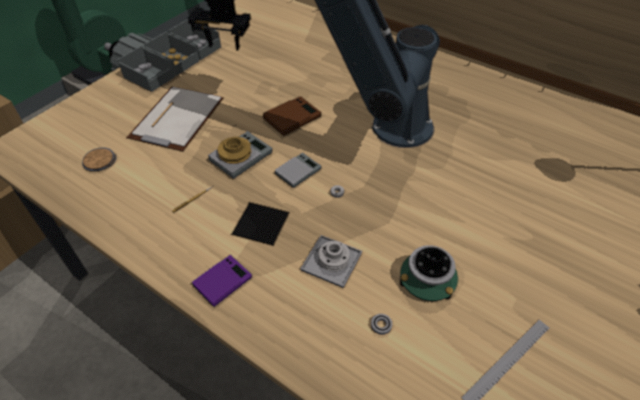

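View pics/top0.png

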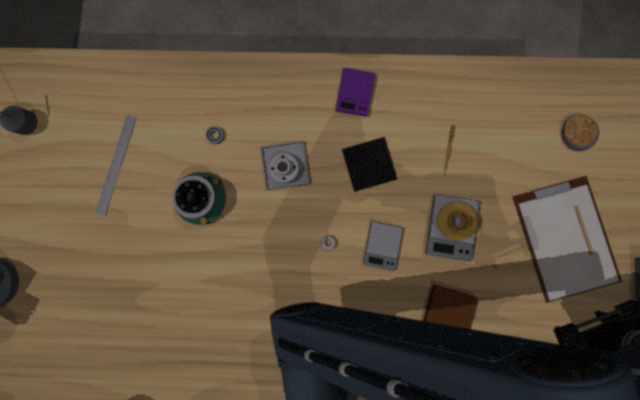

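View pics/wrist0.png

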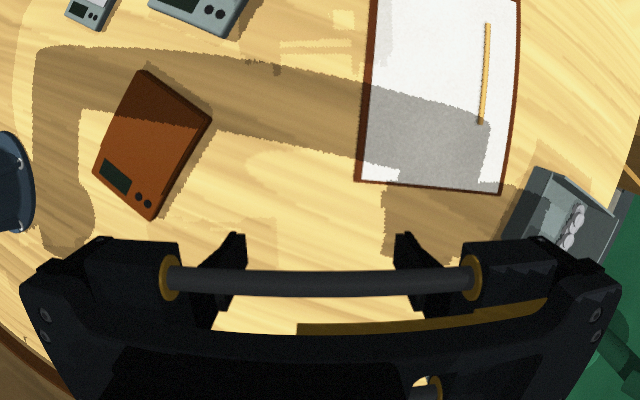

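The scene view shows the stand with the coupling (430,270), the tray with the pulley (332,258), the mat (260,223), and the larger grey scale with the impeller (238,152). The decoys are the purple and brown scales and a small grey one. Next I measure from the top view using depth.

```bash
cat > h.py <<'E'
import numpy as np,cv2
def load(n): 
    z=np.load(n); return z['p'],z['d'],z['K'],z['R'],z['t']
def cloud(d,K,R,t,fish=False):
    h,w=d.shape; u,v=np.meshgrid(np.arange(w),np.arange(h))
    x=(u-K[0,2])/K[0,0]; y=(v-K[1,2])/K[1,1]
    if fish:
        r=np.hypot(x,y)+1e-9; s=np.tan(np.minimum(r,1.5))/r; x=x*s;y=y*s
    P=np.stack([x*d,y*d,d],-1)
    return (P-t)@R
def ray(u,v,z,K,R,t,fish=False):
    x=(u-K[0,2])/K[0,0]; y=(v-K[1,2])/K[1,1]
    if fish:
        r=np.hypot(x,y)+1e-9; s=np.tan(r)/r; x*=s;y*=s
    D=R.T@np.array([x,y,1.]); C=-R.T@t
    return C+D*(z-C[2])/D[2]
def proj(X,K,R,t,fish=False):
    c=R@np.asarray(X)+t
    x,y=c[0]/c[2],c[1]/c[2]
    if fish:
        r=np.hypot(x,y)+1e-9; s=np.arctan(r)/r; x*=s;y*=s
    return K[0,0]*x+K[0,2],K[1,1]*y+K[1,2]
E
python3 - <<'E'
from h import *
p,d,K,R,t=load('top0.npz')
P=cloud(d,K,R,t)
boxes=dict(coupling=(165,165,235,230),tray=(255,135,320,195),mat=(335,130,405,195),scale=(420,185,490,265),small=(358,215,410,275),collar=(315,230,340,255))
for k,(a,b,c,e) in boxes.items():
    Q=P[b:e,a:c].reshape(-1,3)
    Q=Q[d[b:e,a:c].ravel()>0]
    hz=np.histogram(Q[:,2],bins=np.arange(-.01,.14,.005))
    print(k,[(round(float(z),3),int(n)) for z,n in zip(hz[1],hz[0]) if n>3])
out=[]
for k,(a,b,c,e) in boxes.items():
    out.append(cv2.resize(p[b:e,a:c],(260,290),interpolation=cv2.INTER_CUBIC))
im=np.vstack([np.hstack(out[:3]),np.hstack(out[3:])])
cv2.imwrite('pics/crops.png',im[:,:,::-1])
E
```

```text
coupling [(-0.01, 17), (-0.005, 821), (0.0, 1402), (0.005, 75), (0.01, 4), (0.015, 6), (0.02, 136), (0.025, 471), (0.03, 153), (0.035, 16), (0.065, 7), (0.07, 213), (0.075, 339), (0.08, 93), (0.085, 446), (0.09, 95), (0.095, 26), (0.1, 21), (0.105, 22), (0.11, 78), (0.115, 88)]
tray [(-0.01, 8), (-0.005, 862), (0.0, 1837), (0.005, 360), (0.01, 151), (0.015, 50), (0.02, 9), (0.025, 137), (0.03, 313), (0.035, 39), (0.04, 9), (0.045, 12), (0.05, 81), (0.055, 19)]
mat [(-0.01, 17), (-0.005, 1038), (0.0, 1885), (0.005, 1480), (0.01, 113)]
scale [(-0.01, 27), (-0.005, 1234), (0.0, 1405), (0.005, 60), (0.01, 21), (0.015, 28), (0.02, 280), (0.025, 703), (0.03, 593), (0.035, 148), (0.04, 20), (0.045, 21), (0.05, 272), (0.055, 608), (0.06, 46), (0.065, 19), (0.07, 63), (0.075, 29)]
small [(-0.01, 13), (-0.005, 677), (0.0, 952), (0.005, 44), (0.01, 144), (0.015, 673), (0.02, 585), (0.025, 20)]
collar [(-0.01, 6), (-0.005, 205), (0.0, 273), (0.005, 14), (0.01, 40), (0.015, 77), (0.02, 4)]
```

View pics/crops.png

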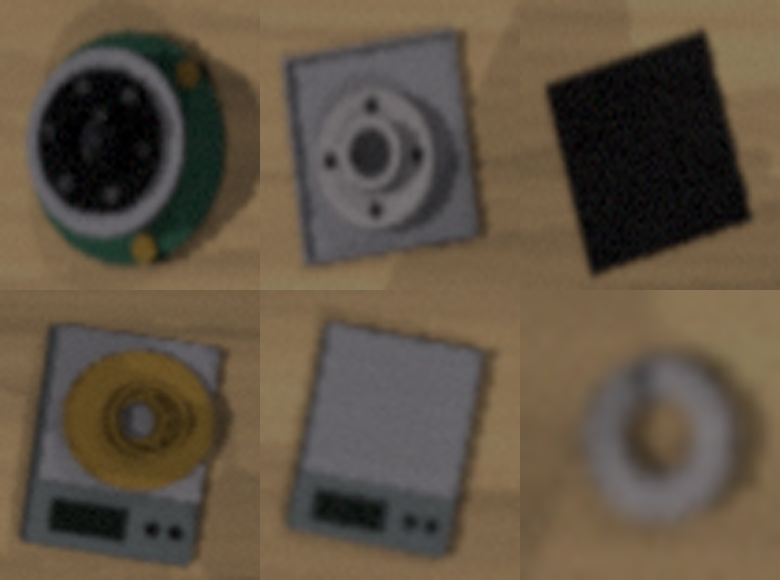

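```bash
python3 - <<'E'
from h import *
p,d,K,R,t=load('top0.npz'); P=cloud(d,K,R,t)
hsv=cv2.cvtColor(p,cv2.COLOR_RGB2HSV)
U,V=np.meshgrid(np.arange(640),np.arange(400))
def box(a,b,c,e): return (U>=a)&(U<c)&(V>=b)&(V<e)&(d>0)
def circ(m):
    c,_=cv2.findContours(m.astype(np.uint8),cv2.RETR_EXTERNAL,cv2.CHAIN_APPROX_NONE)
    c=max(c,key=cv2.contourArea); return c
def report(n,m,z):
    c=circ(m); W=np.array([ray(x,y,z,K,R,t)[:2] for x,y in c[:,0]],np.float32)
    (x,y),r=cv2.minEnclosingCircle(W)
    A=np.c_[2*W,np.ones(len(W))]; s=np.linalg.lstsq(A,(W**2).sum(1),rcond=None)[0]
    rr=cv2.minAreaRect(W)
    print(n,z,'enc',x,y,2*r,'fit',s[:2],2*np.sqrt(s[2]+s[0]**2+s[1]**2),'rect',rr)
S=box(420,185,490,265)
report('imp body',S&(hsv[...,0]>12)&(hsv[...,0]<35)&(hsv[...,1]>130)&(P[...,2]>.04),.056)
report('imp bodyD',S&(P[...,2]>.045),.056)
report('scale body',S&(P[...,2]>.015),.028)
report('pan',S&(P[...,2]>.027),.032)
C=box(165,165,235,230)
report('coupl hub',C&(P[...,2]>.102),.115)
report('coupl flange',C&(P[...,2]>.062)&(hsv[...,2]<45),.087)
report('plate',C&(P[...,2]>.060),.075)
report('base',C&(P[...,2]>.015),.03)
T=box(255,135,320,195)
report('tray',T&(P[...,2]>.006),.012)
report('pulley',T&(P[...,2]>.021),.031)
report('hub',T&(P[...,2]>.043),.053)
report('mat',box(335,130,405,195)&(hsv[...,2]<45),.006)
print(hsv[195,180:215,2])
E
```

```text
imp body 0.056 enc 0.46040138602256775 -0.3587389588356018 0.1075347289443016 fit [ 0.46137476 -0.35867149] 0.10120263345724433 rect ((0.46159446239471436, -0.360348641872406), (0.10065928846597672, 0.1026049256324768), 0.2881854176521301)
imp bodyD 0.056 enc 0.4619254767894745 -0.358296662569046 0.10792974382638931 fit [ 0.46220772 -0.35949685] 0.10300603109244491 rect ((0.46238067746162415, -0.3596498966217041), (0.10213721543550491, 0.10268017649650574), 45.8203010559082)
scale body 0.028 enc 0.4441816210746765 -0.35198599100112915 0.20663486421108246 fit [ 0.44393151 -0.35250938] 0.16845612032897692 rect ((0.44375771284103394, -0.35373249650001526), (0.13052476942539215, 0.17108871042728424), 82.11134338378906)
pan 0.032 enc 0.44383734464645386 -0.35278624296188354 0.20359662175178528 fit [ 0.44910051 -0.3523124 ] 0.1523857489840963 rect ((0.443739652633667, -0.3546679615974426), (0.1262482851743698, 0.16915202140808105), 82.5656967163086)
coupl hub 0.115 enc 0.5085949301719666 0.3597084879875183 0.05135060474276543 fit [0.50836122 0.36010217] 0.04756810523841102 rect ((0.5079450
[... 1142 characters left out ...]
14777354307406 rect ((0.6001723408699036, 0.12305000424385071), (0.08170373737812042, 0.0812450498342514), 64.84038543701172)
hub 0.053 enc 0.599948525428772 0.12265517562627792 0.045020345598459244 fit [0.59975404 0.12286132] 0.04197139781359314 rect ((0.5989164113998413, 0.12287120521068573), (0.04198290780186653, 0.041861556470394135), 1.3267573118209839)
mat 0.006 enc 0.6196661591529846 -0.12151443213224411 0.17396824061870575 fit [ 0.61885671 -0.12063008] 0.14184017513752573 rect ((0.619514524936676, -0.12087045609951019), (0.12564460933208466, 0.12710854411125183), 17.6123046875)
[ 3 14  5 11  0  1 11 22 29 31 32 23 17 16 14 15  1  2  0  2  2  8  4  0
 11  0  5 17 32 53 68 85 98 88 56]
```

Every fitted size agrees with the given one. Now I square the yaw so tool x = −y world and tool y = −x world, and move over the impeller and scale.

step_arm(
  steps=[
    [-1, 0, 0, 0, 0, 0, 0.92],
    [-1, 0, 0, 0, 0, 0, 0.92],
    [-1, 0, 0, 0, 0, 0, 0.916],
    [-1, -1, -1, 0, 0, 0, 0],
    [-1, -1, -1, 0, 0, 0, 0],
    [-1, -1, -1, 0, 0, 0, 0],
    [-1, -1, -1, 0, 0, 0, 0],
    [-1, -1, -1, 0, 0, 0, 0],
    [-1, -1, -1, 0, 0, 0, 0],
    [-1, -1, -1, 0, 0, 0, 0],
  ],
  squeeze=30,
)

```text
time: 1.15
position: [0.4104, -0.4031, 0.4045]
tool_rot: [-0.707, 0.707, 0.0, 0.0]
ft_force: [0.2, 0.3, -0.9]
grip_width: 0.0867
```

step_arm(
  steps=[
    [-1, -0.9, -0.7, 0, 0, 0, 0],
    [-1, -0.9, -0.7, 0, 0, 0, 0],
    [-1, 0, -0.66, 0, 0, 0, 0],
    [-1, 0, 0, 0, 0, 0, 0],
    [-1, 0, 0, 0, 0, 0, 0],
    [-1, 0, 0, 0, 0, 0, 0],
    [-1, 0, 0, 0, 0, 0, 0],
    [-1, 0, 0, 0, 0, 0, 0],
    [-1, 0, 0, 0, 0, 0, 0],
    [-1, 0, 0, 0, 0, 0, 0],
  ],
)

```text
time: 2.15
position: [0.4609, -0.3595, 0.4048]
tool_rot: [-0.707, 0.707, -0.0, 0.0]
ft_force: [1.3, 0.2, -0.2]
grip_width: 0.087
```

```bash
cat > snap.py <<'E'
import sys
from rig import status, eyes
import cv2,numpy as np
for a in sys.argv[2:]:
    i=eyes.camera_info(a); o=status.get_obs(); p,d=eyes.camera(a)
    np.savez(f"{a}{sys.argv[1]}.npz",p=p,d=d,pos=o['position'],**i)
    cv2.imwrite(f"pics/{a}{sys.argv[1]}.png",p[:,:,::-1])
print(o['time'],o['position'].round(4),o['tool_rot'].round(4),o['q'].round(3),o['ft_force'].round(2),o['grip_width'])
E
python3 snap.py 1 wrist
```

```text
2.15 [ 0.4609 -0.3595  0.4048] [-0.7069  0.7073 -0.      0.    ] [-0.853  0.473  1.537  0.     1.132  0.718] [ 1.31  0.22 -0.22] 0.086996997080021
```

View pics/wrist1.png

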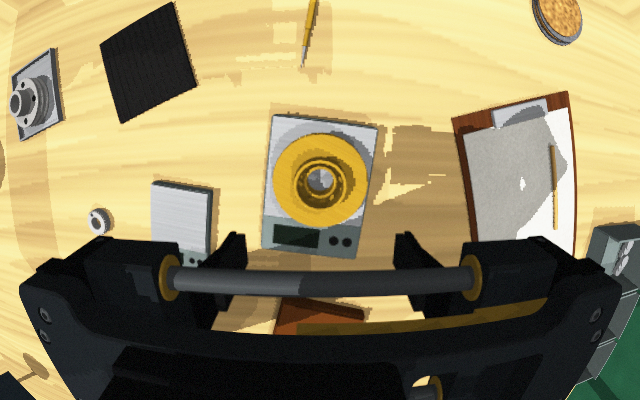

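The wrist view shows the impeller at about (320,180) on the pan, the display at the front (300,237), and the mat at top left. I measure here.

```bash
cat >> h.py <<'E'
def meas(n,m,z,K,R,t,fish):
    c,_=cv2.findContours(m.astype(np.uint8),cv2.RETR_EXTERNAL,cv2.CHAIN_APPROX_NONE)
    c=max(c,key=cv2.contourArea); W=np.array([ray(x,y,z,K,R,t,fish)[:2] for x,y in c[:,0]],np.float32)
    (x,y),r=cv2.minEnclosingCircle(W)
    A=np.c_[2*W,np.ones(len(W))]; s=np.linalg.lstsq(A,(W**2).sum(1),rcond=None)[0]
    rr=cv2.minAreaRect(W)
    print(n,z,'enc',round(x,4),round(y,4),round(2*r,4),'fit',s[:2].round(4),round(2*np.sqrt(s[2]+s[0]**2+s[1]**2),4),'rect',np.round(rr[0],4),np.round(rr[1],4),round(rr[2],1))
    return W
def box(d,a,b,c,e):
    U,V=np.meshgrid(np.arange(640),np.arange(400))
    return (U>=a)&(U<c)&(V>=b)&(V<e)&(d>0)
E
python3 - <<'E'
from h import *
p,d,K,R,t=load('wrist1.npz'); P=cloud(d,K,R,t,True)
hsv=cv2.cvtColor(p,cv2.COLOR_RGB2HSV)
a=(K,R,t,True)
B=box(d,250,105,390,245)
print(np.histogram(P[B][:,2],bins=np.arange(-.01,.09,.005)))
meas('imp',B&(P[...,2]>.044),.056,*a)
meas('neck',B&(P[...,2]>.066),.074,*a)
meas('impcol',B&(hsv[...,0]>12)&(hsv[...,0]<30)&(hsv[...,1]>150)&(P[...,2]>.04),.056,*a)
meas('scale',box(d,250,105,390,262)&(P[...,2]>.012),.028,*a)
meas('pan',B&(P[...,2]>.024)&(P[...,2]<.044)&(hsv[...,1]<60)&(hsv[...,2]>90),.032,*a)
meas('mat',box(d,90,0,205,130)&(hsv[...,2]<70),.006,*a)
C=box(d,5,40,75,145)
meas('hub',C&(P[...,2]>.043),.053,*a)
cv2.imwrite('pics/z1.png',cv2.resize(p[100:270,240:400],(640,680)[:2],interpolation=cv2.INTER_CUBIC)[:600,:,::-1])
E
```

```text
(array([   0, 4296, 2279,    5,   11,   11,  658, 2015, 3663,  379,   83,
         92, 1124, 4127,  110,   99,  559,    8,    0]), array([-0.01 , -0.005,  0.   ,  0.005,  0.01 ,  0.015,  0.02 ,  0.025,
        0.03 ,  0.035,  0.04 ,  0.045,  0.05 ,  0.055,  0.06 ,  0.065,
        0.07 ,  0.075,  0.08 ,  0.085]))
imp 0.056 enc 0.4605 -0.3597 0.1064 fit [ 0.4605 -0.3597] 0.1039 rect [ 0.4605 -0.3597] [0.1042 0.1053] 71.4
neck 0.074 enc 0.4605 -0.36 0.0571 fit [ 0.4606 -0.3598] 0.0548 rect [ 0.4606 -0.36  ] [0.054  0.0555] 89.9
impcol 0.056 enc 0.4611 -0.3597 0.1052 fit [ 0.4608 -0.3598] 0.103 rect [ 0.4611 -0.36  ] [0.1034 0.1028] 42.6
scale 0.028 enc 0.4425 -0.3545 0.2063 fit [ 0.4437 -0.3551] 0.1673 rect [ 0.4431 -0.355 ] [0.125  0.1705] 82.5
pan 0.032 enc 0.4454 -0.355 0.1993 fit [ 0.4517 -0.3554] 0.142 rect [ 0.4465 -0.3553] [0.1217 0.1609] 82.8
mat 0.006 enc 0.6181 -0.123 0.1813 fit [ 0.6176 -0.1231] 0.1478 rect [ 0.6176 -0.1228] [0.13   0.1305] 17.6
hub 0.053 enc 0.5954 0.1166 0.0561 fit [0.5973 0.1157] 0.049 rect [0.5974 0.1165] [0.0553 0.0419] 79.1
```

View pics/z1.png

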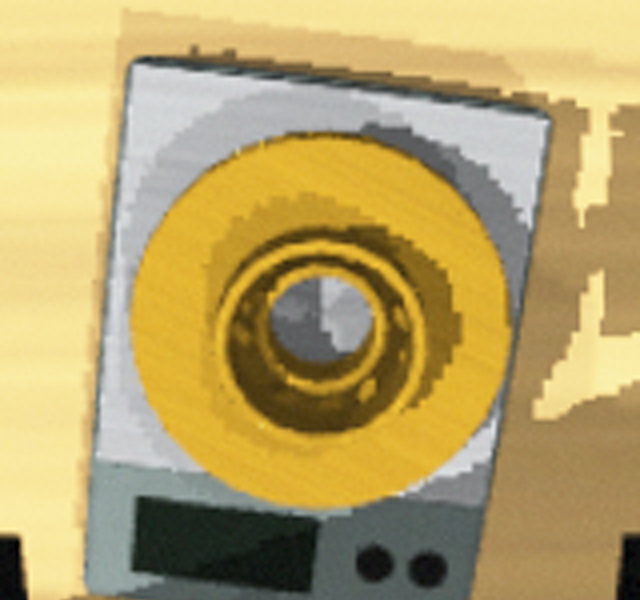

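```bash
python3 - <<'E'
from h import *
p,d,K,R,t=load('wrist1.npz')
W=np.array([ray(x/4+240,y/4+100,.032,K,R,t,True)[:2] for x,y in [(135,64),(548,118),(485,505),(98,460)]])
print(W,W.mean(0),np.linalg.norm(np.roll(W,-1,0)-W,axis=1))
u=np.array([.9914,-.1305]); print(np.array([.4433,-.3548])+u*.0225)
E
```

```text
[[ 0.53176404 -0.30768223]
 [ 0.51645889 -0.42522059]
 [ 0.39867773 -0.41065584]
 [ 0.41337077 -0.29226174]] [ 0.46506786 -0.3589551 ] [0.11853065 0.11867828 0.11930234 0.11939329]
[ 0.4656065  -0.35773625]
```

step_arm(
  steps=[
    [-1, -1, 0, 0, 0, 0, 0],
    [-1, -1, 0, 0, 0, 0, 0],
    [-1, -1, 0, 0, 0, 0, 0],
    [-1, -1, 0, 0, 0, 0, 0],
    [-1, -1, 0, 0, 0, 0, 0],
    [-1, -1, 0, 0, 0, 0, 0],
    [-1, -1, 0, 0, 0, 0, 0],
    [-1, -1, 0, 0, 0, 0, 0],
    [-1, -1, 0, 0, 0, 0, 0],
    [-1, -1, 0, 0, 0, 0, 0],
  ],
)

```text
time: 3.2
position: [0.4611, -0.1083, 0.4049]
tool_rot: [-0.707, 0.707, -0.0, 0.0]
ft_force: [0.1, 0.7, 0.1]
grip_width: 0.0869
```

step_arm(
  steps=[
    [-1, -1, -0.2, 0, 0, 0, 0],
    [-1, -1, -0.2, 0, 0, 0, 0],
    [-1, -1, -0.2, 0, 0, 0, 0],
    [-1, -1, -0.2, 0, 0, 0, 0],
    [-1, -1, -0.2, 0, 0, 0, 0],
    [-1, -1, -0.2, 0, 0, 0, 0],
    [-1, -1, -0.2, 0, 0, 0, 0],
    [-1, -1, -0.2, 0, 0, 0, 0],
    [-1, -1, -0.2, 0, 0, 0, 0],
    [-1, -1, -0.1, 0, 0, 0, 0],
  ],
)

```text
time: 4.2
position: [0.509, 0.1418, 0.4049]
tool_rot: [0.707, -0.707, 0.0, -0.0]
ft_force: [-0.3, -0.1, -0.9]
grip_width: 0.0872
```

step_arm(
  steps=[
    [-1, -1, 0, 0, 0, 0, 0],
    [-1, -1, 0, 0, 0, 0, 0],
    [-1, -1, 0, 0, 0, 0, 0],
    [-1, -1, 0, 0, 0, 0, 0],
    [-1, -1, 0, 0, 0, 0, 0],
    [-1, -1, 0, 0, 0, 0, 0],
    [-1, -1, 0, 0, 0, 0, 0],
    [-1, -1, 0, 0, 0, 0, 0],
    [-1, -0.8, 0, 0, 0, 0, 0],
    [-1, 0, 0, 0, 0, 0, 0],
  ],
)

```text
time: 5.2
position: [0.5083, 0.3629, 0.4047]
tool_rot: [0.708, -0.706, -0.0, -0.001]
ft_force: [0.2, -0.0, -0.3]
grip_width: 0.087
```

```bash
python3 snap.py 2 wrist
```

```text
5.2 [0.5083 0.3629 0.4047] [ 7.081e-01 -7.061e-01 -1.000e-04 -7.000e-04] [4.410e-01 5.270e-01 1.434e+00 1.000e-03 1.179e+00 2.009e+00] [ 0.22 -0.02 -0.34] 0.08696216590944998
```

View pics/wrist2.png

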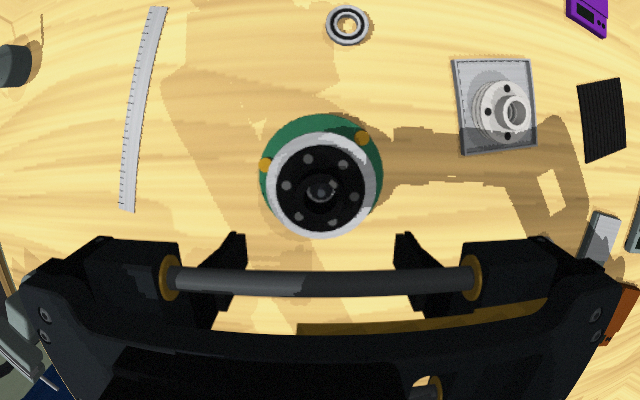

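The stand with the coupling is at about (322,185), the tray with the pulley at (495,105), and the bearing at (347,25).

```bash
python3 - <<'E'
from h import *
p,d,K,R,t=load('wrist2.npz'); P=cloud(d,K,R,t,True)
hsv=cv2.cvtColor(p,cv2.COLOR_RGB2HSV)
a=(K,R,t,True)
B=box(d,255,110,388,240)
meas('base',B&(P[...,2]>.013),.03,*a)
meas('plate',B&(P[...,2]>.055),.075,*a)
meas('flange',B&(P[...,2]>.055)&(hsv[...,2]<90),.087,*a)
meas('hub',B&(P[...,2]>.105),.115,*a)
meas('flangeD',B&(P[...,2]>.081),.087,*a)
C=box(d,445,50,540,160)
meas('tray',C&(hsv[...,1]<60),.012,*a)
meas('pul',C&(P[...,2]>.022),.031,*a)
meas('phub',C&(P[...,2]>.042),.053,*a)
m=B&(P[...,2]>.081)
print(np.histogram(P[B][:,2],bins=np.arange(.06,.13,.005)))
E
```

```text
base 0.03 enc 0.5055 0.3617 0.1538 fit [0.5063 0.3621] 0.1484 rect [0.5073 0.3621] [0.1485 0.1495] 49.0
plate 0.075 enc 0.5068 0.362 0.1166 fit [0.5067 0.362 ] 0.1142 rect [0.5063 0.3618] [0.1144 0.1152] 87.6
flange 0.087 enc 0.5083 0.3618 0.0918 fit [0.5077 0.3623] 0.0886 rect [0.5074 0.3627] [0.0887 0.0884] 0.2
hub 0.115 enc 0.5075 0.3626 0.0491 fit [0.5076 0.3627] 0.0471 rect [0.5076 0.3631] [0.0483 0.0462] 1.4
flangeD 0.087 enc 0.507 0.3628 0.0905 fit [0.5071 0.3626] 0.0881 rect [0.5064 0.3627] [0.0889 0.0882] 0.1
tray 0.012 enc 0.6076 0.125 0.179 fit [0.6075 0.1259] 0.1464 rect [0.6074 0.1257] [0.1258 0.1313] 9.7
pul 0.031 enc 0.5982 0.125 0.0856 fit [0.5979 0.1254] 0.0824 rect [0.5977 0.1252] [0.0831 0.0828] 51.7
phub 0.053 enc 0.5975 0.1279 0.0501 fit [0.5977 0.1277] 0.0457 rect [0.5976 0.1279] [0.0431 0.0491] 5.1
(array([   0,   10, 2270, 1158,  206, 3851,  194,  128,   87,  102, 1021,
        284,    0,    0]), array([0.06 , 0.065, 0.07 , 0.075, 0.08 , 0.085, 0.09 , 0.095, 0.1  ,
       0.105, 0.11 , 0.115, 0.12 , 0.125, 0.13 ]))
```

step_arm(
  steps=[
    [-1, 0, 0.03, 1, 0, 0, 0],
    [-1, 0, 0, 1, 0, 0, 0],
    [-1, 0, 0, 1, 0, 0, 0],
    [-1, 0, 0, 1, 0, 0, 0],
    [-1, 0, 0, 0.7, 0, 0, 0],
    [-1, 0, 0, 0.4, 0, 0, 0],
    [-1, 0, 0, 0.2, 0, 0, 0],
    [-1, 0, 0, 0, 0, 0, 0],
    [1, 0, 0, 0, 0, 0, 0],
    [1, 0, 0, 0, 0, 0, 0],
  ],
  squeeze=40,
)

```text
time: 6.25
position: [0.5082, 0.3609, 0.2733]
tool_rot: [0.707, -0.707, 0.0, -0.001]
ft_force: [-0.3, 0.0, -0.1]
grip_width: 0.0779
```

step_arm(
  steps=[
    [1, 0, 0, 0, 0, 0, 0],
    [1, 0, 0, 0, 0, 0, 0],
    [1, 0, 0, 0, 0, 0, 0],
    [1, 0, 0, 0, 0, 0, 0],
    [1, 0, 0, 0, 0, 0, 0],
    [1, 0, 0, -0.2, 0, 0, 0],
    [1, 0, 0, -0.3, 0, 0, 0],
    [1, 0, 0, -0.5, 0, 0, 0],
    [1, 0, 0, -0.6, 0, 0, 0],
    [1, 0, 0, -0.4, 0, 0, 0],
  ],
)

```text
time: 7.25
position: [0.508, 0.3606, 0.3236]
tool_rot: [-0.707, 0.707, -0.0, 0.0]
ft_force: [0.4, -0.5, -7.1]
grip_width: 0.0474
```

step_arm(
  steps=[
    [1, 0.5, -0.2, 0, 0, 0, 0],
    [1, 1, -0.3, 0, 0, 0, 0],
    [1, 1, -0.3, 0, 0, 0, 0],
    [1, 1, -0.3, 0, 0, 0, 0],
    [1, 1, -0.3, 0, 0, 0, 0],
    [1, 1, -0.3, 0, 0, 0, 0],
    [1, 1, -0.3, 0, 0, 0, 0],
    [1, 1, -0.3, 0, 0, 0, 0],
    [1, 1, -0.3, 0, 0, 0, 0],
    [1, 1, -0.3, 0, 0, 0, 0],
  ],
)

```text
time: 8.25
position: [0.5803, 0.1212, 0.3218]
tool_rot: [-0.707, 0.707, 0.0, -0.001]
ft_force: [0.9, -0.5, -7.5]
grip_width: 0.0476
```

step_arm(
  steps=[
    [1, 1, -0.3, 0, 0, 0, 0],
    [1, 1, -0.3, 0, 0, 0, 0],
    [1, 1, -0.3, 0, 0, 0, 0],
    [1, 1, -0.3, 0, 0, 0, 0],
    [1, 1, -0.3, 0, 0, 0, 0],
    [1, 1, 0, 0, 0, 0, 0],
    [1, 1, 0, 0, 0, 0, 0],
    [1, 1, 0, 0.5, 0, 0, 0],
    [1, 0.8, 0, 0.8, 0, 0, 0],
    [1, 0.5, 0, 0.8, 0, 0, 0],
  ],
)

```text
time: 9.25
position: [0.6175, -0.1121, 0.2692]
tool_rot: [-0.707, 0.708, -0.001, -0.0]
ft_force: [-0.0, -0.7, -8.4]
grip_width: 0.0474
```

step_arm(
  steps=[
    [1, 0.5, 0, 0.8, 0, 0, 0],
    [1, 0, 0, 0.6, 0, 0, 0],
    [1, 0, 0, 0.5, 0, 0, 0],
    [1, 0, 0, 0.3, 0, 0, 0],
    [1, 0, 0, 0.1, 0, 0, 0],
    [1, 0, 0, 0.1, 0, 0, 0],
    [1, 0, 0, 0, 0, 0, 0],
    [1, 0, 0, 0, 0, 0, 0],
    [1, 0, 0, 0, 0, 0, 0],
    [1, 0, 0, 0, 0, 0, 0],
  ],
)

```text
time: 10.25
position: [0.618, -0.1217, 0.2102]
tool_rot: [0.707, -0.707, 0.0, -0.0]
ft_force: [0.3, -0.4, -8.1]
grip_width: 0.0481
```

```bash
python3 snap.py 3 wrist
```

```text
10.25 [ 0.618  -0.1217  0.2102] [ 7.072e-01 -7.070e-01  4.000e-04 -2.000e-04] [-0.372  0.79   1.549 -0.     0.801  1.199] [ 0.3  -0.38 -8.11] 0.04813025182126277
```

View pics/wrist3.png

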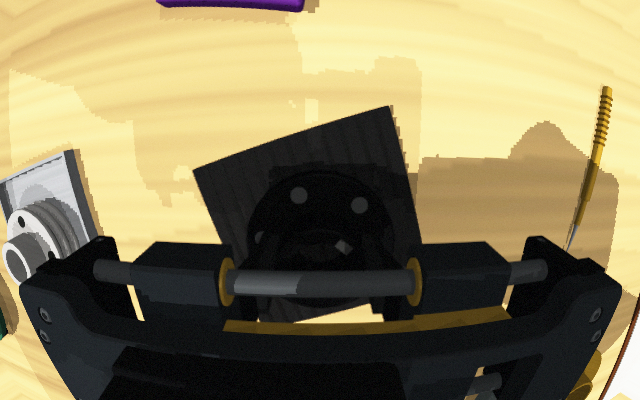

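The coupling is over the mat, and the force shows it still hanging about 6 mm above it. I lower it slowly.

step_arm(
  steps=[
    [1, 0, 0, 0.08, 0, 0, 0],
    [1, 0, 0, 0.05, 0, 0, 0],
    [1, 0, 0, 0.04, 0, 0, 0],
    [1, 0, 0, 0.03, 0, 0, 0],
    [1, 0, 0, 0.02, 0, 0, 0],
    [1, 0, 0, 0, 0, 0, 0],
    [1, 0, 0, 0, 0, 0, 0],
    [1, 0, 0, 0, 0, 0, 0],
    [1, 0, 0, 0, 0, 0, 0],
    [1, 0, 0, 0, 0, 0, 0],
  ],
)

```text
time: 11.3
position: [0.6179, -0.1218, 0.2043]
tool_rot: [0.707, -0.707, 0.0, -0.0]
ft_force: [0.3, 0.4, -7.4]
grip_width: 0.0475
```

step_arm(
  steps=[
    [1, 0, 0, 0.02, 0, 0, 0],
    [1, 0, 0, 0.02, 0, 0, 0],
    [1, 0, 0, 0.02, 0, 0, 0],
    [1, 0, 0, 0, 0, 0, 0],
    [1, 0, 0, 0, 0, 0, 0],
    [1, 0, 0, 0, 0, 0, 0],
    [1, 0, 0, 0, 0, 0, 0],
    [1, 0, 0, 0, 0, 0, 0],
    [1, 0, 0, 0, 0, 0, 0],
    [1, 0, 0, 0, 0, 0, 0],
  ],
)

```text
time: 12.3
position: [0.6179, -0.1218, 0.2035]
tool_rot: [0.707, -0.707, 0.0, -0.0]
ft_force: [-3.1, 0.6, 5.7]
grip_width: 0.0477
```

step_arm(
  steps=[
    [-1, 0, 0, 0, 0, 0, 0],
    [-1, 0, 0, 0, 0, 0, 0],
    [-1, 0, 0, 0, 0, 0, 0],
    [-1, 0, 0, 0, 0, 0, 0],
    [-1, 0, 0, -0.4, 0, 0, 0],
    [-1, 0, 0, -1, 0, 0, 0],
    [-1, 0, 0, -1, 0, 0, 0],
    [-1, 0.5, 0.3, -1, 0, 0, 0],
    [-1, 1, 0.7, -1, 0, 0, 0],
    [-1, 1, 0.7, 0, 0, 0, 0],
  ],
)

```text
time: 13.3
position: [0.5764, -0.185, 0.3173]
tool_rot: [0.708, -0.706, 0.004, -0.001]
ft_force: [0.9, -1.0, 0.6]
grip_width: 0.0867
```

step_arm(
  steps=[
    [-1, 1, 0.7, 0, 0, 0, 0],
    [-1, 1, 0.7, 0, 0, 0, 0],
    [-1, 1, 0.7, 0, 0, 0, 0],
    [-1, 1, 0.7, 0, 0, 0, 0],
    [-1, 1, 0.7, 0, 0, 0, 0],
    [-1, 1, 0.7, 0, 0, 0, 0],
    [-1, 1, 0.39, 0, 0, 0, 0],
    [-1, 0.02, 0, 0, 0, 0, 0],
    [-1, 0, 0, 0, 0, 0, 0],
    [-1, 0, 0, 0, 0, 0, 0],
  ],
)

```text
time: 14.3
position: [0.4608, -0.3589, 0.313]
tool_rot: [0.707, -0.707, -0.0, -0.0]
ft_force: [-0.2, 0.4, 0.6]
grip_width: 0.0872
```

```bash
python3 snap.py 4 wrist top; python3 - <<'E'
from h import *
p,d,K,R,t=load('wrist4.npz'); P=cloud(d,K,R,t,True); a=(K,R,t,True)
B=box(d,200,60,430,300)
print(np.load('wrist4.npz')['pos'])
meas('imp',B&(P[...,2]>.044)&(P[...,2]<.1),.056,*a)
meas('neck',B&(P[...,2]>.066)&(P[...,2]<.1),.074,*a)
E
```

```text
14.35 [ 0.461  -0.3586  0.3129] [ 7.075e-01 -7.067e-01 -3.000e-04 -2.000e-04] [-0.852  0.592  1.621  0.     0.929  0.717] [-0.1   0.57 -0.04] 0.08727491427112619
[ 0.46083886 -0.35887669  0.31295232]
imp 0.056 enc 0.4605 -0.3598 0.1061 fit [ 0.4605 -0.3598] 0.104 rect [ 0.4604 -0.3595] [0.105  0.1037] 3.4
neck 0.074 enc 0.4613 -0.3599 0.0574 fit [ 0.461  -0.3598] 0.0552 rect [ 0.4612 -0.3597] [0.0557 0.0551] 0.0
```

View pics/wrist4.png

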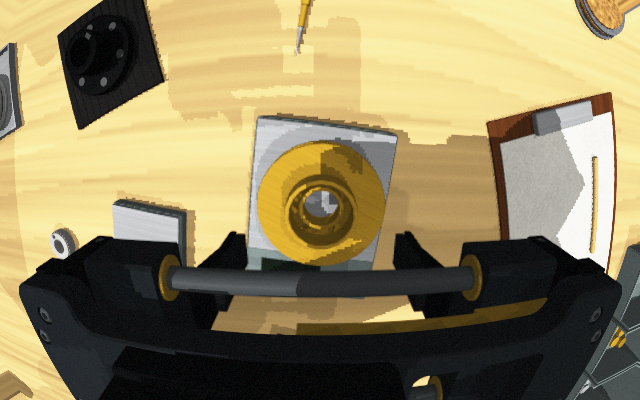

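View pics/top4.png

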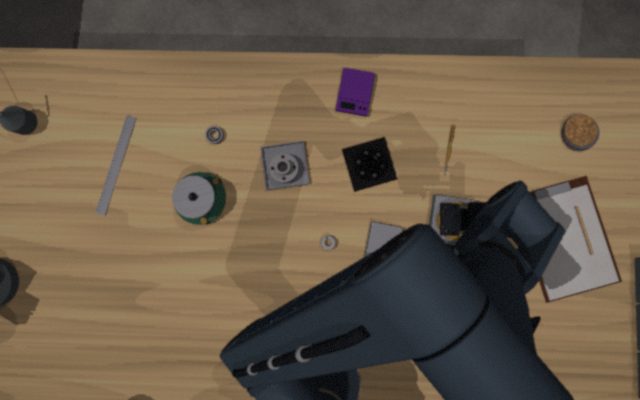

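The coupling stands upright on the mat (at (368,163) in the top view) and the stand is bare. The impeller is centred below the tool, so I descend and grip it.

step_arm(
  steps=[
    [-1, 0.04, 0, 0.8, 0, 0, 0],
    [-1, 0, 0, 0.8, 0, 0, 0],
    [-1, 0, 0, 0.6, 0, 0, 0],
    [-1, 0, 0, 0.4, 0, 0, 0],
    [-1, 0, 0, 0.2, 0, 0, 0],
    [-1, 0, 0, 0.12, 0, 0, 0],
    [-1, 0, 0, 0, 0, 0, 0],
    [-1, 0, 0, 0, 0, 0, 0],
    [1, 0, 0, 0, 0, 0, 0],
    [1, 0, 0, 0, 0, 0, 0],
  ],
)

```text
time: 15.4
position: [0.4607, -0.3609, 0.2402]
tool_rot: [-0.707, 0.707, -0.0, -0.0]
ft_force: [0.2, -0.0, 0.4]
grip_width: 0.0776
```

step_arm(
  steps=[
    [1, 0, 0, 0, 0, 0, 0],
    [1, 0, 0, 0, 0, 0, 0],
    [1, 0, 0, 0, 0, 0, 0],
    [1, 0, 0, 0, 0, 0, 0],
    [1, 0, 0, 0, 0, 0, 0],
    [1, 0, 0, 0, 0, 0, 0],
    [1, 0, 0, -0.2, 0, 0, 0],
    [1, 0, 0, -0.4, 0, 0, 0],
    [1, 0, 0, -0.6, 0, 0, 0],
    [1, 0, 0, -0.8, 0, 0, 0],
  ],
)

```text
time: 16.4
position: [0.4601, -0.3608, 0.2893]
tool_rot: [0.707, -0.707, -0.001, 0.0]
ft_force: [0.7, -1.2, -6.8]
grip_width: 0.0556
```

step_arm(
  steps=[
    [1, 0, 0, -0.8, 0, 0, 0],
    [1, -0.5, -0.1, -0.7, 0, 0, 0],
    [1, -1, -0.1, 0, 0, 0, 0],
    [1, -1, -0.1, 0, 0, 0, 0],
    [1, -1, -0.1, 0, 0, 0, 0],
    [1, -1, -0.1, 0, 0, 0, 0],
    [1, -1, -0.1, 0, 0, 0, 0],
    [1, -1, -0.1, 0, 0, 0, 0],
    [1, -1, -0.1, 0, 0, 0, 0],
    [1, -1, -0.1, 0, 0, 0, 0],
  ],
)

```text
time: 17.4
position: [0.483, -0.1476, 0.3274]
tool_rot: [0.707, -0.707, 0.0, 0.0]
ft_force: [-0.4, -0.2, -6.9]
grip_width: 0.0551
```

step_arm(
  steps=[
    [1, -1, -0.1, 0, 0, 0, 0],
    [1, -1, -0.1, 0, 0, 0, 0],
    [1, -1, -0.1, 0, 0, 0, 0],
    [1, -1, -0.1, 0, 0, 0, 0],
    [1, -1, -0.1, 0, 0, 0, 0],
    [1, -1, -0.1, 0, 0, 0, 0],
    [1, -1, -0.1, 0, 0, 0, 0],
    [1, -1, -0.1, 0, 0, 0, 0],
    [1, -1, -0.1, 0, 0, 0, 0],
    [1, -1, 0, 0, 0, 0, 0],
  ],
)

```text
time: 18.4
position: [0.506, 0.1025, 0.3275]
tool_rot: [0.707, -0.707, 0.001, -0.0]
ft_force: [-0.0, 0.2, -6.6]
grip_width: 0.0552
```

step_arm(
  steps=[
    [1, -1, 0, 0, 0, 0, 0],
    [1, -1, 0, 0, 0, 0, 0],
    [1, -1, 0, 0, 0, 0, 0],
    [1, -0.7, 0, 0, 0, 0, 0],
    [1, -0.5, 0, 0, 0, 0, 0],
    [1, -0.3, 0, 0, 0, 0, 0],
    [1, 0, 0, 0, 0, 0, 0],
    [1, 0, 0, 0, 0, 0, 0],
    [1, 0, 0, 0, 0, 0, 0],
    [1, 0, 0, 0, 0, 0, 0],
  ],
)

```text
time: 19.4
position: [0.5058, 0.2135, 0.3272]
tool_rot: [-0.707, 0.707, -0.0, -0.0]
ft_force: [0.6, -0.0, -6.0]
grip_width: 0.0551
```

```bash
python3 snap.py 5 top wrist
```

```text
19.45 [0.5058 0.2136 0.3272] [-7.068e-01  7.075e-01 -0.000e+00 -1.000e-04] [ 0.196  0.532  1.699 -0.     0.911  1.768] [ 0.18 -1.04 -6.55] 0.05514672040845059
```

View pics/wrist5.png

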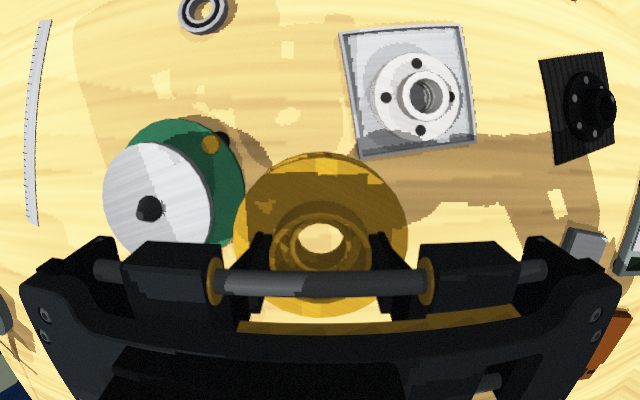

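The wrist view shows the bare plate at about (158,195) with the cone (148,208), the held impeller at (322,225), and the tray with the pulley at (412,95).

```bash
python3 - <<'E'
from h import *
from scipy.optimize import least_squares
p,d,K,R,t=load('wrist5.npz'); P=cloud(d,K,R,t,True); a=(K,R,t,True)
hsv=cv2.cvtColor(p,cv2.COLOR_RGB2HSV)
m=box(d,95,130,235,250)&(P[...,2]>.066)&(P[...,2]<.1)
W=meas('plate',m,.075,*a)
def rfit(W,r):
    f=lambda c:np.hypot(W[:,0]-c[0],W[:,1]-c[1])-r
    s=least_squares(f,W.mean(0),loss='soft_l1',f_scale=.001); print('   fixed-r',s.x.round(4),np.abs(s.fun).mean().round(4)); return s.x
rfit(W,.058)
cone=box(d,125,185,185,230)&(P[...,2]>.089)
meas('conetop',cone,.094,*a); print(P[cone].mean(0),cone.sum())
dark=box(d,125,185,185,230)&(hsv[...,2]<90)
print(np.histogram(P[dark][:,2],bins=np.arange(.07,.1,.004)))
z=.3272-.208+.024
im=box(d,225,140,420,320)&(P[...,2]>z-.012)&(P[...,2]<.2)&(hsv[...,1]>120)&(hsv[...,0]>12)&(hsv[...,0]<32)
c,_=cv2.findContours(im.astype(np.uint8),0,1);c=max(c,key=cv2.contourArea)[:,0]
c=c[(c[:,1]<225)]
print('impeller z',np.median(P[im][:,2]),z)
W=np.array([ray(x,y,z,*a)[:2] for x,y in c]); rfit(W,.053)
# neck
zn=z+.018
nk=im&(P[...,2]>z+.009)
if nk.sum()>50: print('neck', nk.sum(), P[nk].mean(0), P[nk].min(0),P[nk].max(0))
# from top
T=box(d,330,15,485,165)
W=meas('tray',T&(hsv[...,1]<60)&(P[...,2]<.07),.010,*a)
W=meas('pul',T&(P[...,2]>.022),.031,*a);rfit(W,.042)
W=meas('phub',T&(P[...,2]>.044),.053,*a);rfit(W,.022)
p,d,K,R,t=load('top5.npz'); P=cloud(d,K,R,t); a=(K,R,t,False)
W=meas('top plate',box(d,160,160,235,235)&(P[...,2]>.062)&(P[...,2]<.1),.075,*a);rfit(W,.058)
E
```

```text
plate 0.075 enc 0.5076 0.3603 0.1199 fit [0.513  0.3604] 0.1091 rect [0.5167 0.3611] [0.0957 0.1182] 7.4
   fixed-r [0.5084 0.36  ] 0.0043
conetop 0.094 enc 0.5115 0.3559 0.0106 fit [0.5081 0.3591] 0.013 rect [0.5084 0.3586] [0.0131 0.0136] 77.9
[0.50767331 0.3600917  0.09252067] 162
(array([  2,  60, 107, 132,  98,  76,  50]), array([0.07 , 0.074, 0.078, 0.082, 0.086, 0.09 , 0.094, 0.098]))
impeller z 0.14319603110870513 0.1432
   fixed-r [0.5047 0.2129] 0.0004
neck 1953 [0.51513111 0.21298342 0.16077218] [0.47681858 0.17259105 0.15220262] [0.53335906 0.25376302 0.19849964]
tray 0.01 enc 0.6082 0.1224 0.1785 fit [0.608  0.1229] 0.1455 rect [0.608  0.1228] [0.1271 0.1279] 9.8
pul 0.031 enc 0.5978 0.1243 0.0842 fit [0.5977 0.1244] 0.0822 rect [0.5979 0.1238] [0.0827 0.0826] 0.7
   fixed-r [0.5977 0.1243] 0.0009
phub 0.053 enc 0.5976 0.1252 0.0455 fit [0.5976 0.1251] 0.0433 rect [0.5977 0.1249] [0.0426 0.0447] 15.6
   fixed-r [0.5976 0.1251] 0.0005
top plate 0.075 enc 0.4623 0.3439 0.0601 fit [0.4656 0.3471] 0.0405 rect [0.4647 0.3441] [0.0233 0.0581] 5.8
   fixed-r [0.4148 0.3326] 0.0073
```

View pics/top5.png

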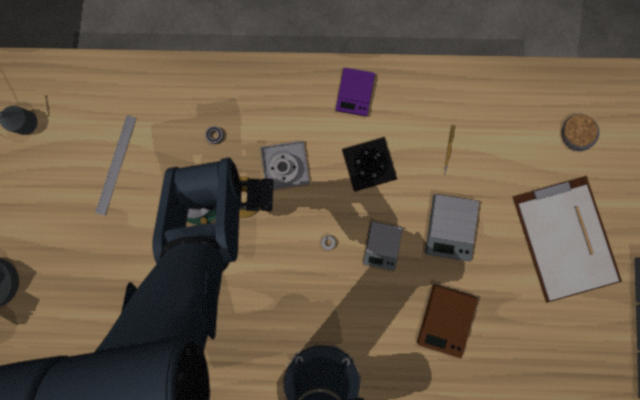

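```bash
python3 - <<'E'
from h import *
from scipy.optimize import least_squares
def rfit(W,r):
    f=lambda c:np.hypot(W[:,0]-c[0],W[:,1]-c[1])-r
    s=least_squares(f,W.mean(0),loss='soft_l1',f_scale=.001); print('   fixed-r',s.x.round(4),np.abs(s.fun).mean().round(4)); return s.x
p,d,K,R,t=load('wrist5.npz'); P=cloud(d,K,R,t,True); a=(K,R,t,True)
m=box(d,95,130,235,240)&(P[...,2]>.066)&(P[...,2]<.1)
c,_=cv2.findContours(m.astype(np.uint8),0,1);c=max(c,key=cv2.contourArea)[:,0]
c=c[(c[:,1]<228)]
W=np.array([ray(x,y,.075,*a)[:2] for x,y in c]);x=rfit(W,.058); rfit(W,.0575)
print(proj([x[0],x[1],.095],*a),proj([x[0],x[1],.075],*a))
cv2.imwrite('pics/z5.png',cv2.resize(p[130:260,95:225],(600,600),interpolation=cv2.INTER_CUBIC)[:,:,::-1])
p,d,K,R,t=load('top5.npz'); P=cloud(d,K,R,t); a=(K,R,t,False)
hsv=cv2.cvtColor(p,cv2.COLOR_RGB2HSV)
S=box(d,420,185,490,265)
W=meas('scale',S&(P[...,2]>.015),.028,*a)
meas('pan',S&(P[...,2]>.02)&(hsv[...,2]>95)&(hsv[...,1]<70),.032,*a)
p4,d,K,R,t=load('top4.npz'); P=cloud(d,K,R,t)
W=meas('top plate',box(d,165,165,235,230)&(P[...,2]>.062)&(P[...,2]<.1),.075,K,R,t,False);rfit(W,.058)
z=np.hstack([cv2.resize(q[185:270,415:500],(400,400),interpolation=cv2.INTER_CUBIC) for q in (p,)]); cv2.imwrite('pics/z5b.png',z[:,:,::-1])
E
```

```text
fixed-r [0.507  0.3596] 0.0007
   fixed-r [0.5076 0.3595] 0.0008
(np.float64(141.16303012041945), np.float64(214.51527710578364)) (np.float64(152.4590490529492), np.float64(207.0478545562962))
scale 0.028 enc 0.4442 -0.352 0.2066 fit [ 0.4439 -0.3525] 0.1684 rect [ 0.4438 -0.3524] [0.1278 0.171 ] 82.5
pan 0.032 enc 0.4663 -0.3591 0.1644 fit [ 0.4671 -0.3585] 0.1349 rect [ 0.4674 -0.3582] [0.1196 0.1216] 82.4
top plate 0.075 enc 0.5087 0.3607 0.1174 fit [0.5086 0.3607] 0.1143 rect [0.5083 0.3612] [0.1118 0.1155] 1.5
   fixed-r [0.5087 0.3608] 0.001
```

View pics/z5.png

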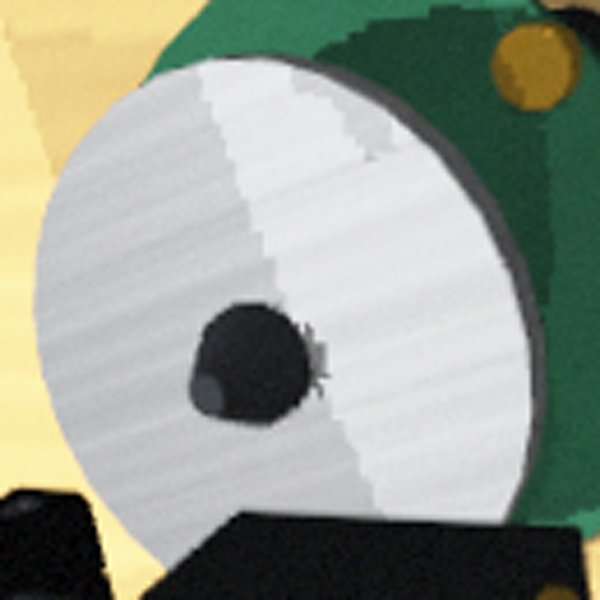

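View pics/z5b.png

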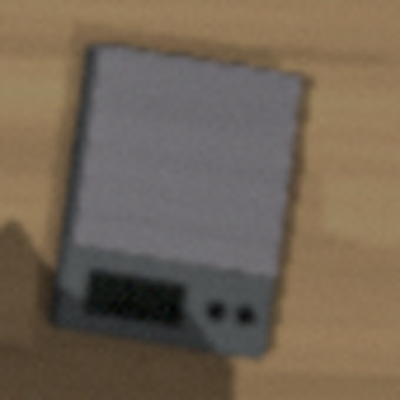

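step_arm(
  steps=[
    [1, -0.5, -0.1, 0, 0, 0, 0],
    [1, -1, 0, 0, 0, 0, 0],
    [1, -1, 0, 0, 0, 0, 0],
    [1, -1, 0, 0, 0, 0, 0],
    [1, -1, 0, 0, 0, 0, 0],
    [1, -0.8, 0, 0, 0, 0, 0],
    [1, -0.4, 0, 0, 0, 0, 0],
    [1, -0.19, 0, 0, 0, 0, 0],
    [1, 0, 0, 0, 0, 0, 0],
    [1, 0, 0, 0, 0, 0, 0],
  ],
)

```text
time: 20.5
position: [0.5081, 0.3608, 0.327]
tool_rot: [-0.707, 0.707, -0.0, -0.001]
ft_force: [0.1, -0.2, -6.5]
grip_width: 0.0549
```

```bash
python3 snap.py 6 wrist scene
```

```text
20.55 [0.5082 0.3606 0.3271] [-7.068e-01  7.074e-01 -0.000e+00 -5.000e-04] [ 0.438  0.617  1.508 -0.     1.017  2.01 ] [ 0.44 -0.98 -7.  ] 0.05508940815685634
```

View pics/wrist6.png

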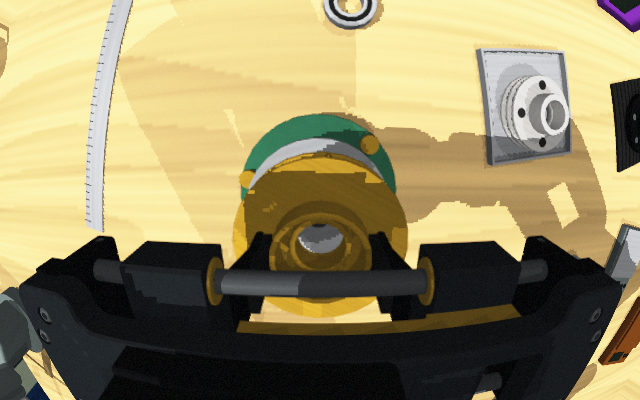

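View pics/scene6.png

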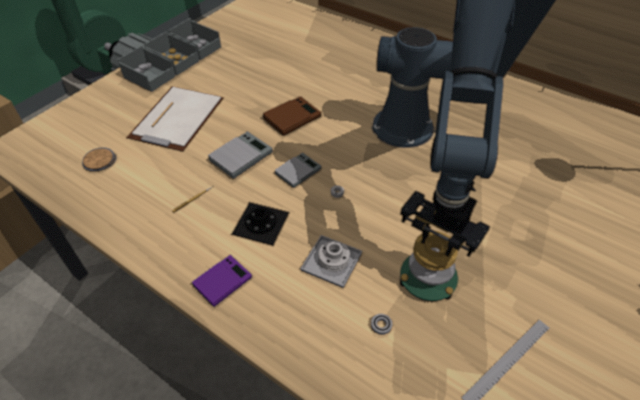

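The impeller is above the stand. I lower it in stages and check the force.

step_arm(
  steps=[
    [1, 0, 0, 0.3, 0, 0, 0],
    [1, 0, 0, 0.4, 0, 0, 0],
    [1, 0, 0, 0.3, 0, 0, 0],
    [1, 0, 0, 0.2, 0, 0, 0],
    [1, 0, 0, 0.12, 0, 0, 0],
    [1, 0, 0, 0.08, 0, 0, 0],
    [1, 0, 0, 0.06, 0, 0, 0],
    [1, 0, 0, 0, 0, 0, 0],
    [1, 0, 0, 0, 0, 0, 0],
    [1, 0, 0, 0, 0, 0, 0],
  ],
)

```text
time: 21.6
position: [0.5082, 0.3616, 0.2911]
tool_rot: [0.707, -0.707, 0.0, -0.0]
ft_force: [0.7, 1.3, -6.5]
grip_width: 0.0548
```

step_arm(
  steps=[
    [1, 0, 0, 0.06, 0, 0, 0],
    [1, 0, 0, 0.05, 0, 0, 0],
    [1, 0, 0, 0.04, 0, 0, 0],
    [1, 0, 0, 0.03, 0, 0, 0],
    [1, 0, 0, 0.02, 0, 0, 0],
    [1, 0, 0, 0.02, 0, 0, 0],
    [1, 0, 0, 0, 0, 0, 0],
    [1, 0, 0, 0, 0, 0, 0],
    [1, 0, 0, 0, 0, 0, 0],
    [1, 0, 0, 0, 0, 0, 0],
  ],
)

```text
time: 22.6
position: [0.5082, 0.3615, 0.2853]
tool_rot: [0.707, -0.707, 0.0, -0.0]
ft_force: [0.1, 0.0, -7.0]
grip_width: 0.0551
```

step_arm(
  steps=[
    [1, 0.02, 0, 0.03, 0, 0, 0],
    [1, 0.02, 0, 0.02, 0, 0, 0],
    [1, 0, 0, 0.02, 0, 0, 0],
    [1, 0, 0, 0.02, 0, 0, 0],
    [1, 0, 0, 0, 0, 0, 0],
    [1, 0, 0, 0, 0, 0, 0],
    [1, 0, 0, 0, 0, 0, 0],
    [1, 0, 0, 0, 0, 0, 0],
    [1, 0, 0, 0, 0, 0, 0],
    [1, 0, 0, 0, 0, 0, 0],
  ],
)

```text
time: 23.6
position: [0.5081, 0.3605, 0.283]
tool_rot: [0.707, -0.707, 0.0, -0.0]
ft_force: [-1.6, -0.7, -5.9]
grip_width: 0.0551
```

step_arm(
  steps=[
    [1, 0, 0, 0.015, 0, 0, 0],
    [1, 0, 0, 0.01, 0, 0, 0],
    [1, 0, 0, 0.01, 0, 0, 0],
    [1, 0, 0, 0, 0, 0, 0],
    [1, 0, 0, 0, 0, 0, 0],
    [1, 0, 0, 0, 0, 0, 0],
    [1, 0, 0, 0, 0, 0, 0],
    [1, 0, 0, 0, 0, 0, 0],
    [1, 0, 0, 0, 0, 0, 0],
    [1, 0, 0, 0, 0, 0, 0],
  ],
)

```text
time: 24.6
position: [0.5082, 0.3604, 0.2828]
tool_rot: [-0.707, 0.707, -0.0, 0.0]
ft_force: [-2.6, -3.6, 6.2]
grip_width: 0.0553
```

Contact came at the expected height (0.283), so it is flat on the plate. I release and move on to the pulley.

step_arm(
  steps=[
    [-1, 0, 0, 0, 0, 0, 0],
    [-1, 0, 0, 0, 0, 0, 0],
    [-1, 0, 0, 0, 0, 0, 0],
    [-1, 0, 0, 0, 0, 0, 0],
    [-1, 0, 0, -0.3, 0, 0, 0],
    [-1, 0, 0, -0.8, 0, 0, 0],
    [-1, 0, 0, -0.8, 0, 0, 0],
    [-1, 0.5, -0.2, 0, 0, 0, 0],
    [-1, 1, -0.4, 0, 0, 0, 0],
    [-1, 1, -0.4, 0, 0, 0, 0],
  ],
)

```text
time: 25.6
position: [0.5332, 0.2969, 0.3293]
tool_rot: [0.708, -0.707, 0.0, 0.0]
ft_force: [-0.2, 0.3, 0.1]
grip_width: 0.0869
```

step_arm(
  steps=[
    [-1, 1, -0.4, 0, 0, 0, 0],
    [-1, 1, -0.4, 0, 0, 0, 0],
    [-1, 1, -0.4, 0, 0, 0, 0],
    [-1, 1, -0.4, 0, 0, 0, 0],
    [-1, 1, -0.4, 0, 0, 0, 0],
    [-1, 1, -0.4, 0, 0, 0, 0],
    [-1, 0.9, -0.18, 0, 0, 0, 0],
    [-1, 0, 0, 0, 0, 0, 0],
    [-1, 0, 0, 0, 0, 0, 0],
    [-1, 0, 0, 0, 0, 0, 0],
  ],
)

```text
time: 26.6
position: [0.5972, 0.1258, 0.3292]
tool_rot: [0.707, -0.707, -0.0, 0.0]
ft_force: [-0.4, 0.0, 0.8]
grip_width: 0.0869
```

```bash
python3 snap.py 7 wrist top; python3 - <<'E'
from h import *
p,d,K,R,t=load('wrist7.npz'); P=cloud(d,K,R,t,True); a=(K,R,t,True)
B=box(d,225,90,415,260)
meas('pul',B&(P[...,2]>.022)&(P[...,2]<.1),.031,*a)
meas('phub',B&(P[...,2]>.044)&(P[...,2]<.1),.053,*a)
p,d,K,R,t=load('top7.npz'); P=cloud(d,K,R,t); a=(K,R,t,False)
B=box(d,160,160,235,235)
print(np.histogram(P[B][:,2],bins=np.arange(.06,.13,.006)))
meas('imp',B&(P[...,2]>.088),.099,*a)
meas('neck',B&(P[...,2]>.11),.117,*a)
E
```

```text
26.65 [0.5972 0.1262 0.3294] [ 7.074e-01 -7.068e-01 -4.000e-04  2.000e-04] [0.025 0.599 1.54  0.    1.003 1.595] [ 0.17 -0.73 -0.21] 0.08686227736717428
pul 0.031 enc 0.5985 0.1236 0.0843 fit [0.5986 0.1238] 0.082 rect [0.5984 0.124 ] [0.0819 0.0824] 90.0
phub 0.053 enc 0.5992 0.124 0.0452 fit [0.5992 0.1237] 0.043 rect [0.5991 0.124 ] [0.044  0.0425] 0.0
(array([  0,   1,  70,  77,  42,  65, 659, 122,  34,  82,   9]), array([0.06 , 0.066, 0.072, 0.078, 0.084, 0.09 , 0.096, 0.102, 0.108,
       0.114, 0.12 , 0.126]))
imp 0.099 enc 0.5056 0.312 0.2404 fit [0.502  0.3087] 0.1793 rect [0.5057 0.3263] [0.1982 0.1661] 2.4
neck 0.117 enc 0.5046 0.3065 0.2364 fit [0.4982 0.2975] 0.1693 rect [0.5058 0.3066] [0.1938 0.1386] 1.5
```

View pics/wrist7.png

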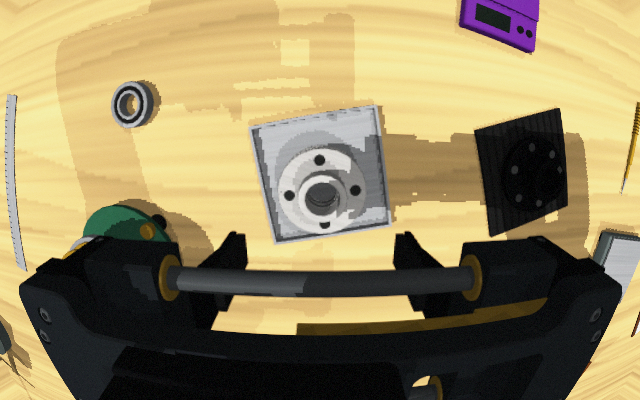

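View pics/top7.png

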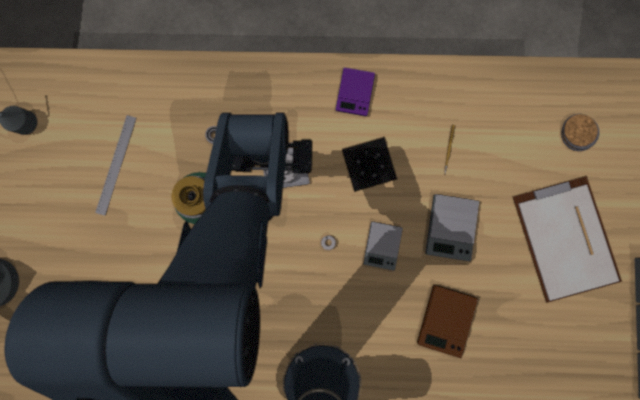

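The impeller sits on the stand (190,195 in the top view). Now I grip the pulley.

step_arm(
  steps=[
    [-1, 0.06, -0.06, 1, 0, 0, 0],
    [-1, 0, 0, 1, 0, 0, 0],
    [-1, 0, 0, 1, 0, 0, 0],
    [-1, 0, 0, 0.7, 0, 0, 0],
    [-1, 0, 0, 0.5, 0, 0, 0],
    [-1, 0, 0, 0.25, 0, 0, 0],
    [-1, 0, 0, 0.12, 0, 0, 0],
    [-1, 0, 0, 0, 0, 0, 0],
    [1, 0, 0, 0, 0, 0, 0],
    [1, 0, 0, 0, 0, 0, 0],
  ],
)

```text
time: 27.7
position: [0.5995, 0.124, 0.2163]
tool_rot: [-0.707, 0.707, -0.001, 0.001]
ft_force: [-0.6, 0.8, 0.3]
grip_width: 0.0779
```

step_arm(
  steps=[
    [1, 0, 0, 0, 0, 0, 0],
    [1, 0, 0, 0, 0, 0, 0],
    [1, 0, 0, 0, 0, 0, 0],
    [1, 0, 0, 0, 0, 0, 0],
    [1, 0, 0, 0, 0, 0, 0],
    [1, 0, 0, 0, 0, 0, 0],
    [1, 0, 0, -0.2, 0, 0, 0],
    [1, 0, 0, -0.4, 0, 0, 0],
    [1, 0, 0, -0.6, 0, 0, 0],
    [1, 0, 0, -0.8, 0, 0, 0],
  ],
)

```text
time: 28.7
position: [0.5988, 0.124, 0.2659]
tool_rot: [-0.707, 0.707, 0.001, -0.001]
ft_force: [-0.1, -0.5, -3.8]
grip_width: 0.0422
```

step_arm(
  steps=[
    [1, 0, 0, -0.8, 0, 0, 0],
    [1, 0.3, 0.1, -0.8, 0, 0, 0],
    [1, 1, 0.3, 0, 0, 0, 0],
    [1, 1, 0.3, 0, 0, 0, 0],
    [1, 1, 0.3, 0, 0, 0, 0],
    [1, 1, 0.3, 0, 0, 0, 0],
    [1, 1, 0.3, 0, 0, 0, 0],
    [1, 1, 0.3, 0, 0, 0, 0],
    [1, 1, 0.3, 0, 0, 0, 0],
    [1, 1, 0.3, 0, 0, 0, 0],
  ],
)

```text
time: 29.7
position: [0.5363, -0.0845, 0.3067]
tool_rot: [0.707, -0.707, 0.001, -0.0]
ft_force: [0.7, 0.6, -2.6]
grip_width: 0.0425
```

step_arm(
  steps=[
    [1, 1, 0.3, 0, 0, 0, 0],
    [1, 1, 0.3, 0, 0, 0, 0],
    [1, 1, 0.3, 0, 0, 0, 0],
    [1, 1, 0.3, 0, 0, 0, 0],
    [1, 1, 0.3, 0, 0, 0, 0],
    [1, 1, 0.3, 0, 0, 0, 0],
    [1, 1, 0.3, 0, 0, 0, 0],
    [1, 1, 0.3, 0, 0, 0, 0],
    [1, 1, 0.3, 0, 0, 0, 0],
    [1, 1, 0.12, 0, 0, 0, 0],
  ],
)

```text
time: 30.7
position: [0.4654, -0.3344, 0.3066]
tool_rot: [-0.707, 0.707, -0.0, -0.0]
ft_force: [0.9, -0.0, -3.5]
grip_width: 0.0424
```

step_arm(
  steps=[
    [1, 0.6, 0, 0, 0, 0, 0],
    [1, 0.4, 0, 0.2, 0, 0, 0],
    [1, 0, 0, 0.4, 0, 0, 0],
    [1, 0, 0, 0.4, 0, 0, 0],
    [1, 0, 0, 0.3, 0, 0, 0],
    [1, 0, 0, 0, 0, 0, 0],
    [1, 0, 0, 0, 0, 0, 0],
    [1, 0, 0, 0, 0, 0, 0],
    [1, 0, 0, 0, 0, 0, 0],
    [1, 0, 0, 0, 0, 0, 0],
  ],
)

```text
time: 31.7
position: [0.4662, -0.3586, 0.2733]
tool_rot: [0.707, -0.707, 0.0, 0.0]
ft_force: [0.1, -0.2, -3.4]
grip_width: 0.0425
```

```bash
python3 snap.py 8 wrist top; python3 - <<'E'
from h import *
p,d,K,R,t=load('top8.npz'); P=cloud(d,K,R,t); a=(K,R,t,False)
B=box(d,165,165,235,230)
h=P[B][:,2]; print(np.median(h[(h>.09)&(h<.108)]))
meas('imp',B&(P[...,2]>.088),.099,*a)
meas('neck',B&(P[...,2]>.109),.117,*a)
from rig import status; print(status.get_obs()['position'])
E
```

```text
31.75 [ 0.4662 -0.3586  0.2732] [-7.071e-01  7.071e-01 -4.000e-04 -0.000e+00] [-0.846  0.655  1.636  0.     0.85   0.725] [-0.94 -0.43 -3.66] 0.04298229745502653
0.09959479960935459
imp 0.099 enc 0.5096 0.3582 0.1071 fit [0.51   0.3589] 0.1032 rect [0.5094 0.3585] [0.1043 0.1019] 2.7
neck 0.117 enc 0.509 0.3583 0.0581 fit [0.5096 0.3583] 0.0547 rect [0.5091 0.3587] [0.0525 0.0556] 1.4
[ 0.46617202 -0.35858171  0.27317479]
```

View pics/wrist8.png

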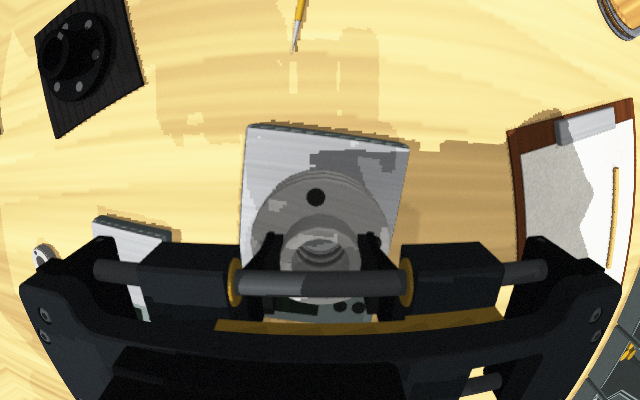

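View pics/top8.png

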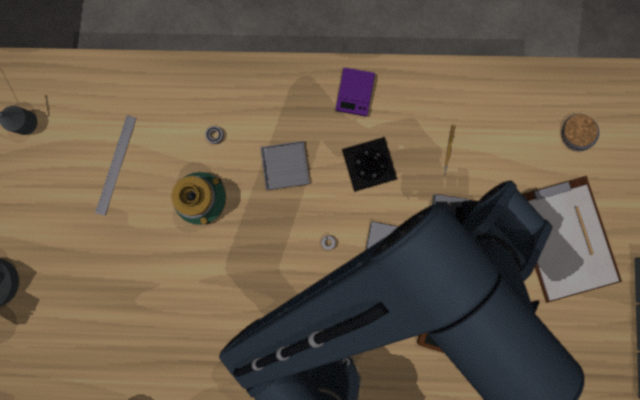

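The impeller is flat on the stand, its body top measuring 0.0996 against 0.099 expected. I check the held pulley against the pan, and measure the empty tray.

```bash
python3 - <<'E'
from h import *
from scipy.optimize import least_squares
def rfit(W,r):
    f=lambda c:np.hypot(W[:,0]-c[0],W[:,1]-c[1])-r
    s=least_squares(f,W.mean(0),loss='soft_l1',f_scale=.001); print('   fixed-r',s.x.round(4),np.abs(s.fun).mean().round(4))
p,d,K,R,t=load('wrist8.npz'); P=cloud(d,K,R,t,True); a=(K,R,t,True)
hsv=cv2.cvtColor(p,cv2.COLOR_RGB2HSV)
m=box(d,235,150,385,250)&(P[...,2]>.05)&(P[...,2]<.2)
print('top z',np.median(P[m&(P[...,2]<.1)][:,2]))
c,_=cv2.findContours(m.astype(np.uint8),0,1);c=max(c,key=cv2.contourArea)[:,0]
c=c[c[:,1]<220]
W=np.array([ray(x,y,.088,*a)[:2] for x,y in c]); rfit(W,.042)
c=[(247,127),(409,150)]
print([ray(x,y,.032,*a)[:2].round(4) for x,y in c])
p,d,K,R,t=load('top8.npz'); a=(K,R,t,False)
hsv=cv2.cvtColor(p,cv2.COLOR_RGB2HSV)
meas('tray',box(d,255,135,320,195)&(hsv[...,1]<60),.012,*a)
meas('mat',box(d,335,130,405,195)&(hsv[...,2]<45),.006,*a)
P=cloud(d,K,R,t)
meas('coup',box(d,335,130,405,195)&(P[...,2]>.012),.018,*a)
meas('chub',box(d,335,130,405,195)&(P[...,2]>.033),.046,*a)
E
```

```text
top z 0.08853704083895245
   fixed-r [ 0.4685 -0.3591] 0.0011
[array([ 0.5322, -0.3066]), array([ 0.5156, -0.4248])]
tray 0.012 enc 0.6091 0.123 0.1734 fit [0.6091 0.1225] 0.143 rect [0.6092 0.1224] [0.1274 0.1276] 9.5
mat 0.006 enc 0.6188 -0.1208 0.1717 fit [ 0.6193 -0.1209] 0.1403 rect [ 0.6193 -0.1211] [0.1243 0.1257] 17.4
coup 0.018 enc 0.6183 -0.1217 0.0908 fit [ 0.6182 -0.1224] 0.087 rect [ 0.6183 -0.1224] [0.0892 0.0854] 1.2
chub 0.046 enc 0.6181 -0.1213 0.0497 fit [ 0.6179 -0.1221] 0.0456 rect [ 0.6181 -0.1227] [0.0449 0.0445] 1.3
```

step_arm(
  steps=[
    [1, 0, 0.08, 0.3, 0, 0, 0],
    [1, 0, 0, 0.3, 0, 0, 0],
    [1, 0, 0, 0.15, 0, 0, 0],
    [1, 0, 0, 0.1, 0, 0, 0],
    [1, 0, 0, 0.08, 0, 0, 0],
    [1, 0, 0, 0.06, 0, 0, 0],
    [1, 0, 0, 0.04, 0, 0, 0],
    [1, 0, 0, 0, 0, 0, 0],
    [1, 0, 0, 0, 0, 0, 0],
    [1, 0, 0, 0, 0, 0, 0],
  ],
)

```text
time: 32.8
position: [0.4642, -0.3585, 0.2473]
tool_rot: [0.707, -0.707, 0.0, 0.0]
ft_force: [-0.2, 0.4, -3.3]
grip_width: 0.0422
```

step_arm(
  steps=[
    [1, 0, 0, 0.03, 0, 0, 0],
    [1, 0, 0, 0.02, 0, 0, 0],
    [1, 0, 0, 0.02, 0, 0, 0],
    [1, 0, 0, 0.02, 0, 0, 0],
    [1, 0, 0, 0, 0, 0, 0],
    [1, 0, 0, 0, 0, 0, 0],
    [1, 0, 0, 0, 0, 0, 0],
    [1, 0, 0, 0, 0, 0, 0],
    [1, 0, 0, 0, 0, 0, 0],
    [1, 0, 0, 0, 0, 0, 0],
  ],
)

```text
time: 33.8
position: [0.4641, -0.3585, 0.2449]
tool_rot: [-0.707, 0.707, -0.0, -0.0]
ft_force: [-0.6, -0.7, -3.9]
grip_width: 0.0423
```

step_arm(
  steps=[
    [1, 0, 0, 0.02, 0, 0, 0],
    [1, 0, 0, 0.01, 0, 0, 0],
    [1, 0, 0, 0.01, 0, 0, 0],
    [1, 0, 0, 0, 0, 0, 0],
    [1, 0, 0, 0, 0, 0, 0],
    [1, 0, 0, 0, 0, 0, 0],
    [1, 0, 0, 0, 0, 0, 0],
    [1, 0, 0, 0, 0, 0, 0],
    [1, 0, 0, 0, 0, 0, 0],
    [1, 0, 0, 0, 0, 0, 0],
  ],
)

```text
time: 34.8
position: [0.4642, -0.3585, 0.2444]
tool_rot: [-0.707, 0.707, -0.0, -0.0]
ft_force: [-1.1, 0.9, 6.0]
grip_width: 0.0425
```

step_arm(
  steps=[
    [-1, 0, 0, 0, 0, 0, 0],
    [-1, 0, 0, 0, 0, 0, 0],
    [-1, 0, 0, 0, 0, 0, 0],
    [-1, 0, 0, 0, 0, 0, 0],
    [-1, 0, 0, -0.3, 0, 0, 0],
    [-1, 0, 0, -0.8, 0, 0, 0],
    [-1, 0, 0, -1, 0, 0, 0],
    [-1, 0, 0, -0.7, 0, 0, 0],
    [-1, 0, 0, 0, 0, 0, 0],
    [-1, 0, 0, 0, 0, 0, 0],
  ],
)

```text
time: 35.8
position: [0.4641, -0.3584, 0.3141]
tool_rot: [0.707, -0.707, 0.0, 0.0]
ft_force: [-0.3, 0.9, 0.2]
grip_width: 0.087
```

```bash
python3 snap.py 9 wrist; python3 - <<'E'
from h import *
p,d,K,R,t=load('wrist9.npz'); P=cloud(d,K,R,t,True); a=(K,R,t,True)
hsv=cv2.cvtColor(p,cv2.COLOR_RGB2HSV)
B=box(d,225,90,415,290)
meas('pul',B&(P[...,2]>.05)&(P[...,2]<.12),.060,*a)
meas('phub',B&(P[...,2]>.073)&(P[...,2]<.12),.082,*a)
E
```

```text
35.8 [ 0.4641 -0.3584  0.3141] [ 7.071e-01 -7.071e-01  3.000e-04  0.000e+00] [-0.848  0.593  1.614 -0.     0.934  0.723] [-0.35  0.93  0.18] 0.08698721292229147
pul 0.06 enc 0.4639 -0.3592 0.0842 fit [ 0.4638 -0.3591] 0.082 rect [ 0.4641 -0.3591] [0.0821 0.0825] 90.0
phub 0.082 enc 0.4645 -0.3587 0.0452 fit [ 0.4645 -0.359 ] 0.0433 rect [ 0.4646 -0.3591] [0.0426 0.0442] 90.0
```

View pics/wrist9.png

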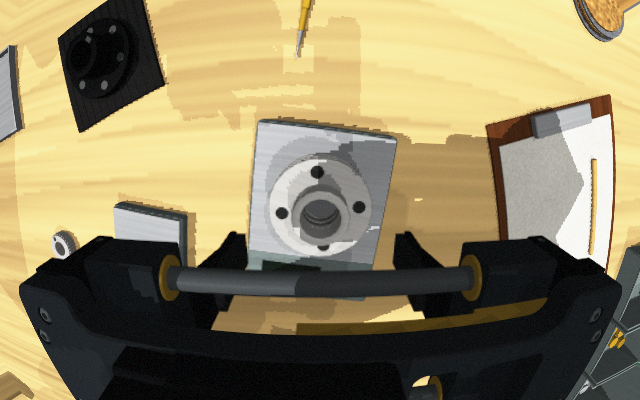

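The pulley stands centred on the pan, within about 1.5 mm. Now the coupling.

step_arm(
  steps=[
    [-1, -0.5, -0.35, 0, 0, 0, 0],
    [-1, -1, -0.65, 0, 0, 0, 0],
    [-1, -1, -0.65, 0, 0, 0, 0],
    [-1, -1, -0.65, 0, 0, 0, 0],
    [-1, -1, -0.65, 0, 0, 0, 0],
    [-1, -1, -0.65, 0, 0, 0, 0],
    [-1, -1, -0.65, 0, 0, 0, 0],
    [-1, -1, -0.65, 0, 0, 0, 0],
    [-1, -1, -0.65, 0, 0, 0, 0],
    [-1, -0.96, -0.6, 0, 0, 0, 0],
  ],
)

```text
time: 36.85
position: [0.6184, -0.1195, 0.3125]
tool_rot: [0.707, -0.707, -0.001, 0.0]
ft_force: [0.4, 0.0, 0.4]
grip_width: 0.0871
```

step_arm(
  steps=[
    [-1, 0, 0, 0, 0, 0, 0],
    [-1, 0, 0, 0, 0, 0, 0],
    [-1, 0, 0, 0.6, 0, 0, 0],
    [-1, 0, 0, 1, 0, 0, 0],
    [-1, 0, 0, 1, 0, 0, 0],
    [-1, 0, 0, 0.8, 0, 0, 0],
    [-1, 0, 0, 0.5, 0, 0, 0],
    [-1, 0, 0, 0.3, 0, 0, 0],
    [-1, 0, 0, 0.1, 0, 0, 0],
    [-1, 0, 0, 0.06, 0, 0, 0],
  ],
)

```text
time: 37.85
position: [0.6181, -0.1223, 0.2051]
tool_rot: [-0.707, 0.707, -0.0, 0.0]
ft_force: [-0.3, -0.6, -0.2]
grip_width: 0.0874
```

step_arm(
  steps=[
    [1, 0, 0, 0, 0, 0, 0],
    [1, 0, 0, 0, 0, 0, 0],
    [1, 0, 0, 0, 0, 0, 0],
    [1, 0, 0, 0, 0, 0, 0],
    [1, 0, 0, 0, 0, 0, 0],
    [1, 0, 0, 0, 0, 0, 0],
    [1, 0, 0, 0, 0, 0, 0],
    [1, 0, 0, -0.3, 0, 0, 0],
    [1, 0, 0, -0.6, 0, 0, 0],
    [1, 0, 0, -0.8, 0, 0, 0],
  ],
)

```text
time: 38.85
position: [0.6169, -0.1217, 0.2466]
tool_rot: [-0.707, 0.707, 0.002, -0.001]
ft_force: [0.4, 0.6, -6.4]
grip_width: 0.0477
```

step_arm(
  steps=[
    [1, -0.3, 0, -0.4, 0, 0, 0],
    [1, -1, 0.1, 0, 0, 0, 0],
    [1, -1, 0.1, 0, 0, 0, 0],
    [1, -1, 0.1, 0, 0, 0, 0],
    [1, -1, 0.1, 0, 0, 0, 0],
    [1, -1, 0, 0, 0, 0, 0],
    [1, -1, 0, 0, 0, 0, 0],
    [1, -1, 0, 0, 0, 0, 0],
    [1, -1, 0, 0, 0, 0, 0],
    [1, -1, 0, 0, 0, 0, 0],
  ],
)

```text
time: 39.85
position: [0.6072, 0.112, 0.2575]
tool_rot: [0.707, -0.707, -0.0, 0.0]
ft_force: [0.3, -0.2, -7.9]
grip_width: 0.0477
```

step_arm(
  steps=[
    [1, -0.4, 0, 0, 0, 0, 0],
    [1, -0.1, 0, 0, 0, 0, 0],
    [1, 0, 0, 0, 0, 0, 0],
    [1, 0, 0, 0.5, 0, 0, 0],
    [1, 0, 0, 0.5, 0, 0, 0],
    [1, 0, 0, 0.4, 0, 0, 0],
    [1, 0, 0, 0.2, 0, 0, 0],
    [1, 0, 0, 0, 0, 0, 0],
    [1, 0, 0, 0, 0, 0, 0],
    [1, 0, 0, 0, 0, 0, 0],
  ],
)

```text
time: 40.85
position: [0.6082, 0.123, 0.2178]
tool_rot: [-0.707, 0.707, -0.0, 0.0]
ft_force: [0.1, 0.5, -7.4]
grip_width: 0.0475
```

```bash
python3 snap.py 10 wrist
```

```text
40.85 [0.6082 0.123  0.2178] [-7.071e-01  7.071e-01 -4.000e-04  4.000e-04] [ 0.02   0.77   1.573 -0.     0.797  1.59 ] [ 0.13  0.53 -7.39] 0.047524513256260115
```

View pics/wrist10.png

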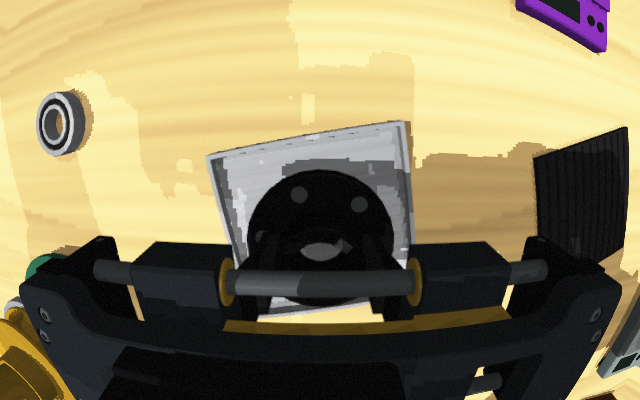

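The coupling is centred over the tray, about 19 mm up. I lower it.

step_arm(
  steps=[
    [1, 0, 0, 0.2, 0, 0, 0],
    [1, 0, 0, 0.15, 0, 0, 0],
    [1, 0, 0, 0.1, 0, 0, 0],
    [1, 0, 0, 0.06, 0, 0, 0],
    [1, 0, 0, 0.04, 0, 0, 0],
    [1, 0, 0, 0.03, 0, 0, 0],
    [1, 0, 0, 0, 0, 0, 0],
    [1, 0, 0, 0, 0, 0, 0],
    [1, 0, 0, 0, 0, 0, 0],
    [1, 0, 0, 0, 0, 0, 0],
  ],
)

```text
time: 41.9
position: [0.6079, 0.123, 0.203]
tool_rot: [-0.707, 0.707, -0.0, 0.0]
ft_force: [-0.0, -0.3, -6.6]
grip_width: 0.0475
```

step_arm(
  steps=[
    [1, 0, 0, 0.02, 0, 0, 0],
    [1, 0, 0, 0.02, 0, 0, 0],
    [1, 0, 0, 0.02, 0, 0, 0],
    [1, 0, 0, 0, 0, 0, 0],
    [1, 0, 0, 0, 0, 0, 0],
    [1, 0, 0, 0, 0, 0, 0],
    [1, 0, 0, 0, 0, 0, 0],
    [1, 0, 0, 0, 0, 0, 0],
    [1, 0, 0, 0, 0, 0, 0],
    [1, 0, 0, 0, 0, 0, 0],
  ],
)

```text
time: 42.9
position: [0.6079, 0.123, 0.202]
tool_rot: [0.707, -0.707, 0.0, -0.0]
ft_force: [-3.8, -0.5, 5.4]
grip_width: 0.0477
```

Contact felt. I release, rise and back away over the mat for a last look.

step_arm(
  steps=[
    [-1, 0, 0, 0, 0, 0, 0],
    [-1, 0, 0, 0, 0, 0, 0],
    [-1, 0, 0, 0, 0, 0, 0],
    [-1, 0, 0, 0, 0, 0, 0],
    [-1, 0, 0, -0.3, 0, 0, 0],
    [-1, 0, 0, -0.8, 0, 0, 0],
    [-1, 0, 0, -1, 0, 0, 0],
    [-1, 0, 0, -1, 0, 0, 0],
    [-1, 0, 0, -1, 0, 0, 0],
    [-1, 0, 0, -1, 0, 0, 0],
  ],
)

```text
time: 43.9
position: [0.6078, 0.123, 0.3304]
tool_rot: [0.707, -0.707, 0.0, -0.0]
ft_force: [-0.0, 0.0, -0.3]
grip_width: 0.0873
```

step_arm(
  steps=[
    [-1, 1, 0.5, -1, 0, 0, 0],
    [-1, 1, 0.5, -1, 0, 0, 0],
    [-1, 1, 0.5, -1, 0, 0, 0],
    [-1, 1, 0.5, 0, 0, 0, 0],
    [-1, 1, 0.5, 0, 0, 0, 0],
    [-1, 0.6, 0.5, 0, 0, 0, 0],
    [-1, 0, 0, 0, 0, 0, 0],
    [-1, 0, 0, 0, 0, 0, 0],
    [-1, 0, 0, 0, 0, 0, 0],
    [-1, 0, 0, 0, 0, 0, 0],
  ],
)

```text
time: 44.9
position: [0.5334, -0.0163, 0.4039]
tool_rot: [0.708, -0.707, 0.0, -0.0]
ft_force: [-1.0, -0.5, 0.0]
grip_width: 0.087
```

```bash
python3 snap.py 11 wrist top scene; python3 - <<'E'
from h import *
p,d,K,R,t=load('wrist11.npz'); P=cloud(d,K,R,t,True)
p,d,K,R,t=load('top11.npz'); P=cloud(d,K,R,t); a=(K,R,t,False)
B=box(d,165,165,235,230); h=P[B][:,2]; print('imp z',np.median(h[(h>.09)&(h<.108)]),'neck',np.median(h[h>.11]))
for nm,z in (('imp',.088),):
    try: meas(nm,B&(P[...,2]>.088),.099,*a); meas('neck',B&(P[...,2]>.109),.117,*a)
    except Exception as e: print(e)
T=box(d,255,135,320,195)
try:
    meas('coup',T&(P[...,2]>.010)&(p.max(2)<70),.015,*a); meas('hub',T&(P[...,2]>.035)&(P[...,2]<.06),.043,*a)
except Exception as e: print(e)
S=box(d,420,185,490,265)
try: meas('pul',S&(P[...,2]>.05)&(P[...,2]<.1),.06,*a); meas('phub',S&(P[...,2]>.073)&(P[...,2]<.1),.082,*a)
except Exception as e: print(e)
E
```

```text
45.0 [ 0.5332 -0.0163  0.4038] [ 0.7075 -0.7067 -0.     -0.    ] [-0.24   0.406  1.663  0.     1.073  1.329] [-0.8  -0.45  0.2 ] 0.08674403782888469
imp z 0.09949043907899796 neck 0.1167834405685128
imp 0.099 enc 0.509 0.3573 0.1092 fit [0.51   0.3588] 0.1033 rect [0.5094 0.3585] [0.1043 0.1019] 2.7
neck 0.117 enc 0.5096 0.3576 0.0587 fit [0.5095 0.358 ] 0.0547 rect [0.5092 0.3575] [0.0525 0.0581] 1.4
coup 0.015 enc 0.6065 0.0756 0.1922 fit [0.6044 0.0786] 0.154 rect [0.6111 0.0935] [0.1707 0.141 ] 1.5
hub 0.043 enc 0.6083 0.122 0.0479 fit [0.6083 0.1224] 0.0399 rect [0.6094 0.1258] [0.0386 0.0465] 67.4
pul 0.06 enc 0.4653 -0.3582 0.0849 fit [ 0.4653 -0.3585] 0.0816 rect [ 0.4656 -0.3591] [0.0814 0.0807] 0.2
phub 0.082 enc 0.4654 -0.3579 0.0451 fit [ 0.4651 -0.3579] 0.0421 rect [ 0.4645 -0.3584] [0.0425 0.0416] 45.7
```

View pics/wrist11.png

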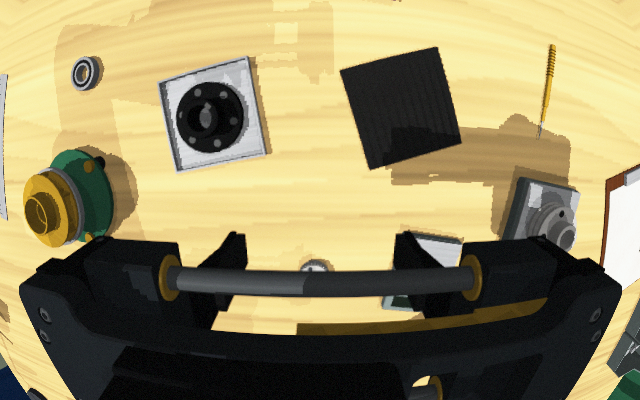

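View pics/scene11.png

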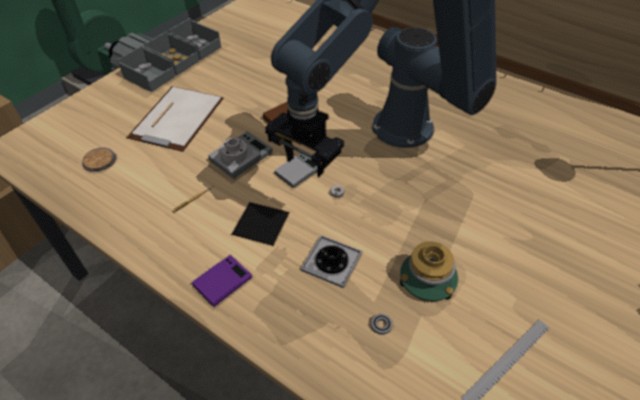

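View pics/top11.png

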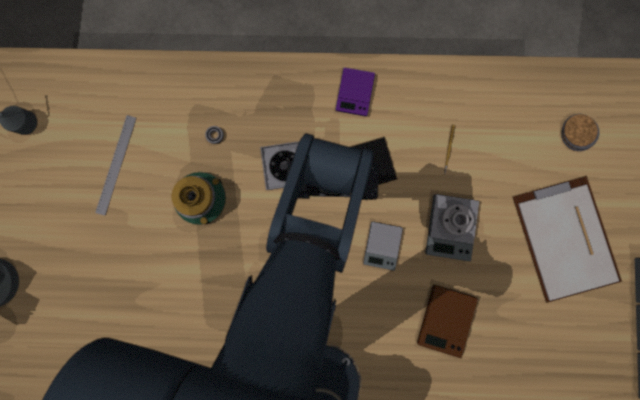

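All three parts stand where they belong, and the collar, bearing and scribe are where they were. The arm is clear.

```bash
python3 -c "
from rig import robot
print(robot.hand_in())"
```

```text
the job is handed in; nothing more can be done
None
```

All three parts are where you asked, and I handed the job in at about 45 s of the 112 s allowed. I parked the coupling half on the mat, then moved the impeller to the stand, the pulley to the scale and the coupling half to the tray, in that order. Each part was lowered until I felt light contact (about 6 N at most) and then released.

What the last checks showed:
- **Impeller:** it sits flat on the plate over the cone. Its body top measured 0.0995 m against 0.099 m expected, and its neck top 0.1168 m against 0.117 m. The top camera put its axis about 2–3 mm from its earlier plate-centre reading. The cone leaves only 3 mm of play, but the heights show it is seated.
- **Pulley:** it is upright and within about 2 mm of the pan's middle on the larger grey scale.
- **Coupling half:** it stands upright in the tray. The hub was within about 1 mm of centre, but the arm partly hid it from the top camera and the flange fit there failed. The wrist and scene views confirm it is in place.
- **Left alone:** the bearing, collar and scribe look unmoved in the pictures. The mat is empty and the gripper is clear of everything.

The wrist and top cameras disagreed by 1–2.5 mm throughout, roughly the stated calibration error. Where the two disagreed I mostly went by the wrist camera.

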